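# Put the calibration masses away under the dish lid

## Robot

A 7-joint arm with a two-finger parallel gripper is mounted at the origin on a cart in front of the work surface, level with it; the furniture and walls round the work are solid. World frame = base frame: x ahead of the robot, y to its left, z up, the work surface at z = 0. Lengths are in mm, angles in rad, forces in N, time in s.
With the tool pointing down it reaches from about 400 to 875 mm from the base axis. Payload 4.4 kg.
Tool frame: the origin (TCP) lies midway between the tips of the shut fingers; the grasp point (between the pads) lies grasp_offset behind it (grasp_offset is the distance from the TCP to the grasp point, in mm); z points along the fingers, y is the line along which they close (so a half turn about z gives the same grasp; the last joint's range is limited). The gripper opens to 85 mm and grips with 20 to 120 N. Pads are 22 mm wide; open, the fingers measure 114 mm over their backs; the gripper's body (76 mm by 85 mm) begins 54 mm behind the grasp point. The pads swing forward as they close: fully open they stand 13 mm farther back than shut.
Start: joints at [1.099, 0.628, 0.038, 1.517, -0.027, 0.996, -0.02], TCP at [256.618, -597.214, 231.313] pointing down, gripper open.
Joint ranges: [-3.06, 3.06], [-0.37, 2.12], [-1.25, 1.32], [0.18, 2.47], [-1.1, 4.24], [0.23, 1.98], [-2.94, 2.94]. Speed limits (rad/s): [2.57, 2.57, 3.14, 3.14, 3.14, 3.14, 3.14].

## Interface

Orientations are given as [roll, pitch, yaw] about the fixed x, y, z axes, in that order (R = Rz(yaw) Ry(pitch) Rx(roll)).
In Python, from cell import * gives the robot as it stands. The module is installed in compiled form; this text tells all that it offers.
- The arm moves only by the shell command python3 -m jog 'ROWS'. ROWS is a JSON object of lists of equal length, an entry for each row: "angular": the turn, a rotation vector about the tool's x, y, z in degrees, a list of three; "travel": the shift along the tool's x, y, z in cm, a list of three; "fingers": the closure, from 0 (fully open) to 1 (shut). In form: {"angular": [[rx, ry, rz], ...], "travel": [[tx, ty, tz], ...], "fingers": [fingers, ...]}. A call has 1 to 5 rows; each row is the pose to reach, as a shift and turn from the pose commanded when the call began, along the tool's axes at that moment; what a row does not reach only later rows make up. A row lasts 1/8 s, in which the tool goes at most 62.5 mm and 10.7 degrees, less where a joint would pass 70% of its speed; a pose out of reach is approached as far as the arm can. A call with a gripper value outside its range is refused whole. The fingers move at their own pace and stop on an object; the grip force is fixed at half the most. Time passes only in rows, so rows that repeat a pose let the fingers close. It gives the time, the measured TCP pose, the force and the opening at its end, in the units of the state.
- read_state(): the state, without advancing time (a new reading comes with each control period).
- get_image(name): name is "scene" or "top" or "wrist"; returns the picture (480x640x3 uint8, red, green, blue); there is no depth.
- camera_model(name): a dict with "mtx" (3x3 intrinsics, pixels), "T" (4x4, takes a point from camera to world coordinates). Camera axes: x right, y down, z forward; pixel columns grow to the right and rows downward; lengths in mm; the calibration is good to about 2 mm. The wrist camera is an equidistant fisheye: a pixel r from the principal point sees the ray r / f radians off the axis. A picture is of the moment at which its call begins: read the wrist's pose just before it. camera_model takes no time and is no camera call; for the wrist camera it gives the pose at the moment of the call.
- finish_job(): hands the job in, once; it reports no verdict.
The state is a dict: "clock": time; "qpos": joint angles; "qd": joint speeds; "tau": joint torques, N m; "eef_pos": TCP position; "tool_rot": TCP orientation; "force": force on the tool from outside, world axes, zero at the start; "torque": the same for the moment, N m; "width": finger opening in mm.
Only numpy, scipy, OpenCV 4.12 (cv2) and the standard library are available. Lean on these libraries where they do the work, as an engineer would, in place of code of your own. Each camera call takes 0.05 s, during which the arm holds its last target. There are 200 camera calls.

## Task

Put the calibration masses that have toppled over on the bench away in their lidded dish: tip the lid up by its rib first, with the opposite edge still on the rim, then take it off, keeping it low (never more than about a hand's breadth, 8 cm, above its place on the dish), and lay it flat, right way up, on the bench beside the dish. Stand every mass that is there upright on the floor of the dish, knob up, and only then set the lid back on, centred and flat on the rim. Leave the other things on the bench where they are.

Things in the scene. Friction and masses are not known exactly. Their poses are not given: they have to be found in the camera images.
- dish: Round open aluminium dish, fixed to the bench on a rubber foot ring 144 mm across and 3 mm high. Origin at the centre of its underside, on the bench; z up. Wall 132 mm outside, 126 mm inside diameter; rim 54 mm above the bench; inner floor 4 mm above the bench. It cannot move. The bench to its left and front is bare for the lid, for instance around x 0.44, y 0.37 m.
- lid: Shallow round aluminium lid, 145 mm across, 110 g, held by its weight only. Origin: centre of the skirt's lower edge; z out of the top face, which is 12 mm above the origin. Top plate 3 mm thick; skirt 9 mm deep below it, 140 mm inside: 4 mm play all round the dish wall. Seated, the plate rests on the rim, origin 45 mm above the bench. Its -x points to its grip rib.
- lid_rib (a point): Centre of the black upright grip rib on the lid, 54 mm from the lid's centre along its -x, 22.5 mm above its origin. The rib is 10 mm thick along the lid's x (radially), 30 mm long along its y, and its top is 33.5 mm above the lid's origin (21.5 mm above the top face). Axes as the lid's.
- lid_far_edge (a point): Point on the upper outer edge of the lid opposite the rib, 72.5 mm from the centre, 12 mm above the lid's origin.
- mass_a_mid (a point): Calibration mass 200 g, brass: round body 30 mm across and 32 mm high, on it a round knob 15 mm across, 46 mm tall overall. This point lies on its axis half-way up, 23 mm above its foot; the z axis points from its foot to its knob (level while it lies on its side). It may be absent.
- mass_b_mid (a point): Calibration mass 200 g, brass: round body 30 mm across and 32 mm high, on it a round knob 15 mm across, 46 mm tall overall. This point lies on its axis half-way up, 23 mm above its foot; the z axis points from its foot to its knob (level while it lies on its side). It may be absent.
- mass_c_mid (a point): Calibration mass 100 g, steel: round body 24 mm across and 26 mm high, on it a round knob 12 mm across, 37 mm tall overall. This point lies on its axis half-way up, 18.5 mm above its foot; the z axis points from its foot to its knob (level while it lies on its side). It may be absent.
- mass_d_mid (a point): Calibration mass 100 g, steel: round body 24 mm across and 26 mm high, on it a round knob 12 mm across, 37 mm tall overall. This point lies on its axis half-way up, 18.5 mm above its foot; the z axis points from its foot to its knob (level while it lies on its side). It may be absent.
- small_dish: Bystander, small turned dish of screws, 66 mm across, 16 mm high. Origin at the centre of its underside.
- tape_reel: Bystander, reel of thread tape, 56 mm across, 13 mm high. Origin at the centre of its underside.
- spanner: Bystander, open-ended spanner, 169 mm long, 8 mm high, along its own y. Origin at the centre of its underside.
- screwdriver: Bystander, screwdriver with green handle, 190 mm long, 29 mm high, along its own y. Origin at the centre of its underside.

How it is judged:
By the outcome, as a careful person would: the job done as asked, in the order asked, and still so for the second after the job is handed in, with the robot touching nothing.
Of mass_a, mass_b, mass_c, mass_d only 2 to 3 are there at a start; the rules pass over those that are not, and their reading is None.
At some moment in a run one of lid may be knocked a few centimetres aside while the robot is not near it.
Once in a run the grip may slacken for a moment while it holds something.
It also fails if it takes over 210 s, if anything falls off the work surface, if the arm or the gripper's body presses on something with over 40 N, if the wrist force passes 120 N, or if a joint passes its speed limit or range.

## Working session

There is one attempt and no reset: what is moved stays moved. The work goes in short steps, Python scripts to look and compute and a shell command to move; the robot and the scene stay as the last step left them, time stands still between calls to the robot, and variables do not carry over. Pictures are saved under pics/ and viewed, on a budget of 14 in all, crops included, one or two more only if the job needs it, and the job is handed in when it is done.

```bash
mkdir -p pics; python3 - <<'E'
from cell import *
import cv2
print(read_state())
for n in("scene","top","wrist"):
    m=camera_model(n);print(n,m["mtx"],m["T"])
    cv2.imwrite(f"pics/{n}0.png",get_image(n)[:,:,::-1])
E
```

```text
{'clock': 0.0, 'qpos': array([ 1.09919696,  0.62933126,  0.03845278,  1.51838646, -0.02701853,
        0.99629811, -0.02000052]), 'qd': array([ 1.11518138e-04, -2.94077159e-04, -4.76075996e-04, -5.39885656e-05,
        2.53342183e-03,  8.21077122e-04,  2.12971188e-03]), 'tau': array([-1.73804779e-04, -5.63400364e+01,  1.22592911e+00, -1.93439752e+01,
        1.08880940e-02,  1.04703259e-02, -2.09284093e-05]), 'eef_pos': array([ 256.36477589, -596.61823768,  230.39301802]), 'tool_rot': array([-3.13968774e+00,  1.56357979e-05,  4.05779599e-01]), 'force': array([ 0.15844869, -0.80943471, -0.38888598]), 'torque': array([ 0.0042523 , -0.03497905, -0.05600304]), 'width': 85.45715594087237}
scene [[535.39880873   0.         326.96753353]
 [  0.         535.39880873 233.35583033]
 [  0.           0.           1.        ]] [[ 7.06539739e-01 -3.07756048e-01  6.37250196e-01 -9.75453841e+01]
 [-7.07559778e-01 -3.23347248e-01  6.28335672e-01 -7.72034207e+02]
 [ 1.26789942e-02 -8.94836729e-01 -4.46213481e-01  5.20724026e+02]
 [ 0.00000000e+00  0.00000000e+00  0.00000000e+00  1.00000000e+00]]
top [[537.133952     0.         322.72753171]
 [  0.         537.133952   238.5514589 ]
 [  0.           0.           1.        ]] [[ 2.54048933e-02 -9.95247348e-01  9.40069604e-02  4.40732247e+02]
 [-9.99626979e-01 -2.62340430e-02 -7.59459689e-03 -1.14871723e+02]
 [ 1.00246851e-02 -9.37789539e-02 -9.95542572e-01  1.14788383e+03]
 [ 0.00000000e+00  0.00000000e+00  0.00000000e+00  1.00000000e+00]]
wrist [[371.64829954   0.         315.36650876]
 [  0.         371.64829954 243.35304184]
 [  0.           0.           1.        ]] [[ 3.95351692e-01 -8.84934669e-01 -2.46145632e-01  3.19915181e+02]
 [-9.18527263e-01 -3.81523585e-01 -1.03669767e-01 -5.70954869e+02]
 [-2.16939308e-03  2.67077491e-01 -9.63672614e-01  3.73796956e+02]
 [ 0.00000000e+00  0.00000000e+00  0.00000000e+00  1.00000000e+00]]
```

View pics/top0.png

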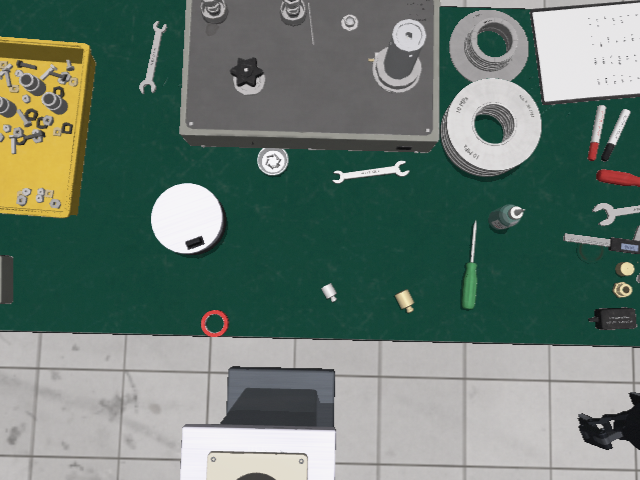

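View pics/scene0.png

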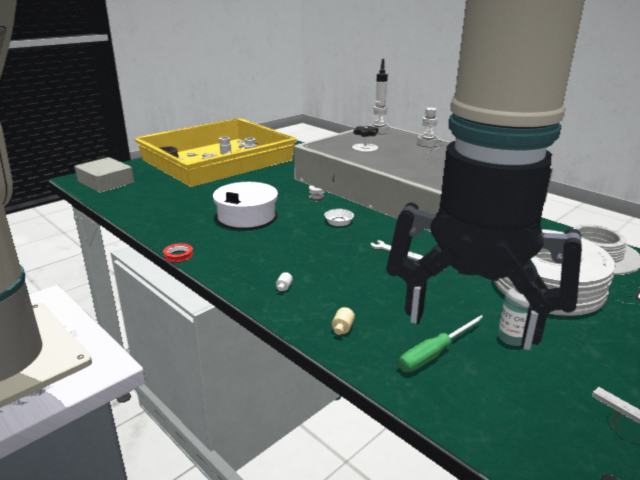

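```bash
cat > h.py <<'E'
from cell import *
import cv2, numpy as np
from scipy.spatial.transform import Rotation as R
def ray(n,u,v,m=None):
    m=m or camera_model(n);K,T=m["mtx"],np.array(m["T"])
    x,y=(u-K[0,2])/K[0,0],(v-K[1,2])/K[1,1]
    if n=="wrist":
        r=np.hypot(x,y); d=np.array([x/r*np.sin(r),y/r*np.sin(r),np.cos(r)]) if r>1e-9 else np.array([0,0,1.])
    else: d=np.array([x,y,1.])
    return T[:3,3],T[:3,:3]@d
def onz(n,u,v,z,m=None):
    o,d=ray(n,u,v,m);return o+d*(z-o[2])/d[2]
def proj(n,p,m=None):
    m=m or camera_model(n);K,T=m["mtx"],np.array(m["T"]);c=T[:3,:3].T@(np.asarray(p,float)-T[:3,3])
    if n=="wrist":
        r=np.hypot(c[0],c[1]);a=np.arctan2(r,c[2]);xy=c[:2]/r*a
    else: xy=c[:2]/c[2]
    return xy*K[0,0]+K[:2,2]
def blobs(mask,amin=20):
    n,l,s,c=cv2.connectedComponentsWithStats(mask.astype(np.uint8))
    return [(s[i],c[i],l==i) for i in range(1,n) if s[i][4]>=amin]
E
python3 - <<'E'
from h import *
np.set_printoptions(precision=1,suppress=True)
print("scene thing",onz("scene",316,195,0),proj("top",onz("scene",316,195,0)))
im=cv2.imread("pics/top0.png").astype(int)
b,g,r=im[...,0],im[...,1],im[...,2]
roi=np.zeros(b.shape,bool);roi[120:330,100:500]=1
m=roi&(r>90)
for s,c,k in blobs(m,15):
    ys,xs=np.nonzero(k);col=im[k].mean(0)[::-1]
    rect=cv2.minAreaRect(np.c_[xs,ys].astype(np.float32))
    print(s,c,rect,col,onz("top",*c,12))
dk=roi&(im.max(2)<45)
for s,c,k in blobs(dk,15): print("dark",s,c,onz("top",*c,78.5))
ker=m.astype(np.uint8)*255
cr=cv2.imread("pics/top0.png")[270:320,310:430]
cr2=cv2.imread("pics/scene0.png")[170:290,180:360]
a=cv2.resize(cr,None,fx=5,fy=5,interpolation=2);b=cv2.resize(cr2,(600,350),interpolation=2)
cv2.imwrite("pics/crop1.png",np.vstack([a,b]))
E
```

```text
scene thing [780.6 134.9   0. ] [207.  129.9]
[ 179  120  260   22 4750] [316.9 128.8] ((308.5, 130.5), (21.0, 259.0), 90.0) [119.8 118.5 116.3] [ 786.4 -104.9   12. ]
[ 441  120   59   56 2112] [470.4 146.7] ((470.0, 147.5), (55.0, 58.0), 90.0) [193.6 192.3 192.1] [ 756.1 -438.1   12. ]
[257 148  32  27 717] [272.4 160.2] ((272.5, 161.0), (26.0, 31.0), 90.0) [192.6 193.7 195.6] [714.4 -11.   12. ]
[308 148  17   2  20] [314.9 148.8] ((316.0, 148.5), (16.0, 1.0), 0.0) [113.7 112.6 111.4] [ 741.9 -101.8   12. ]
[332 161  78  23 549] [371.5 172.1] ((370.0528869628906, 171.6996612548828), (14.72199821472168, 77.52416229248047), 83.2901611328125) [217.  216.7 216.2] [ 694.2 -224.8   12. ]
[ 151  183   72   71 3860] [186.1 217. ] ((186.5, 218.0), (70.0, 71.0), 90.0) [240.  239.4 242.8] [586.3 168.1  12. ]
[471 221   6  42 130] [473.3 241.7] ((473.3236389160156, 241.5281524658203), (3.161980628967285, 41.192378997802734), 4.969740867614746) [172.7 175.4 173.7] [ 549.7 -444.3   12. ]
[493 220   7   9  22] [495.9 223.5] ((495.7599792480469, 224.3199920654297), (8.202439308166504, 5.374011993408203), 81.8698959350586) [94.  92.8 93.4] [ 590.1 -492.6   12. ]
[321 283  16  19 164] [329.2 291.8] ((329.86761474609375, 292.7793884277344), (17.66435432434082, 10.975909233093262), 59.03623962402344) [195.2 194.6 194.4] [ 435.9 -140.1   12. ]
[395 290  19  23 260] [404.8 300. ] ((405.50006103515625, 301.5), (21.913463592529297, 13.86362075805664), 63.43495178222656) [193.4 180.1 143.6] [ 422.6 -299.4   12. ]
[201 310  28  20 246] [214.2 318.9] ((214.5, 319.5), (19.0, 27.0), 90.0) [192.4  78.2  76.5] [373.4  99.1  12. ]
dark [396 147  16   3  44] [403.5 148. ] [ 731.1 -282.7   78.5]
dark [462 172   9   5  15] [466.3 174.3] [ 680.2 -410.7   78.5]
dark [184 204  44  53 264] [214.5 237.8] [537.4  93.   78.5]
dark [188 238  14  10  55] [195.8 243. ] [526.1 129.8  78.5]
```

View pics/crop1.png

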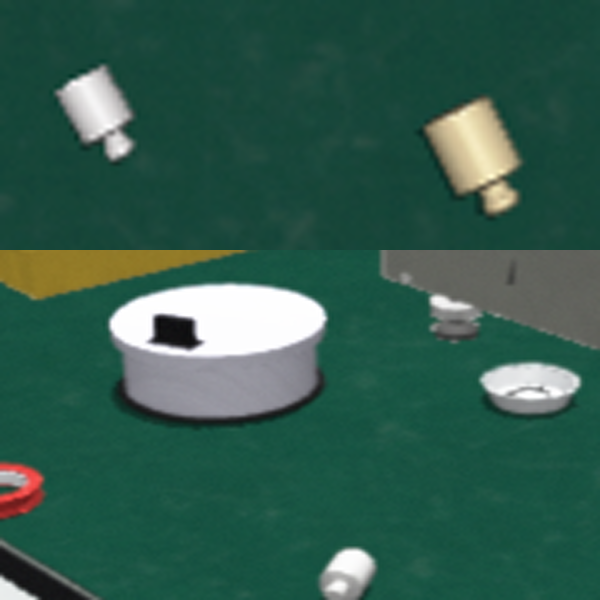

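View pics/wrist0.png

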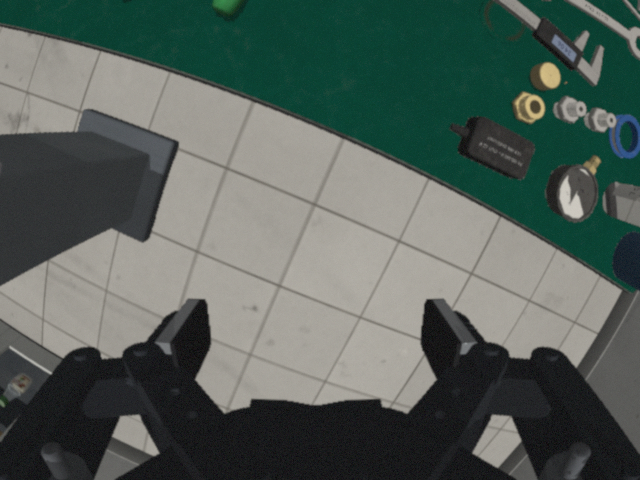

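```bash
python3 - <<'E'
from h import *
np.set_printoptions(precision=1,suppress=True)
print(onz("top",627,269,30),onz("top",624,290,10))
im=cv2.imread("pics/top0.png")
# lid ellipse, top face z=57
g=im.min(2);m=(g>120);m[:180]=0;m[255:]=0;m[:,:140]=0;m[:,235:]=0
cs=max(cv2.findContours(m.astype(np.uint8),cv2.RETR_EXTERNAL,cv2.CHAIN_APPROX_NONE)[0],key=len)
hull=cv2.convexHull(cs)[:,0]
P=np.array([onz("top",*p,57)[:2] for p in hull])
c,r=cv2.minEnclosingCircle(P.astype(np.float32));print(c,r)
d=(im.max(2)<70);sub=d.copy();sub[:]=0;sub[225:255,180:212]=d[225:255,180:212]
for s,c2,k in blobs(sub,15):
  ys,xs=np.nonzero(k);print(s,c2,onz("top",*c2,75))
# masses
def seg(lo):
  pass
for name,(x0,y0,x1,y1),z in(("steel",(312,275,345,308),12),("brass",(388,282,424,318),15)):
  f=im.max(2).astype(int);k=np.zeros(f.shape,bool);k[y0:y1,x0:x1]=f[y0:y1,x0:x1]>110
  ys,xs=np.nonzero(k);P=np.array([onz("top",x,y,z)[:2] for x,y in zip(xs,ys)])
  mu=P.mean(0);w,v=np.linalg.eigh(np.cov((P-mu).T));a=v[:,1]
  if a[0]>0:a=-a
  t=(P-mu)@a;s=(P-mu)@[-a[1],a[0]];print(name,mu,a,np.degrees(np.arctan2(a[1],a[0])),t.min(),t.max(),s.min(),s.max(), "mid",mu+a*(t.min()+t.max())/2)
E
```

```text
[ 499.1 -761.2   30. ] [ 455.5 -765.1   10. ]
(579.2786254882812, 156.4761505126953) 72.95938873291016
[186 237  18  12 133] [194.6 242.4] [527.6 132.9  75. ]
[180 245  32  10 108] [202.4 251.6] [509.4 116.6  75. ]
steel [ 436.1 -139.9] [-0.8 -0.5] -147.586970659335 -16.488893016913384 21.25603556230322 -11.505846834893878 11.594889853197893 mid [ 434.1 -141.2]
brass [ 422.7 -299. ] [-0.9 -0.5] -151.42064362300277 -19.49430579266648 26.11860250718311 -13.870248198604466 13.98339087586907 mid [ 419.7 -300.6]
```

```bash
cat >> h.py <<'E'
np.set_printoptions(precision=2,suppress=True)
def cur():
    s=read_state();return np.array(s["eef_pos"]),R.from_euler("xyz",s["tool_rot"])
def tool(zdir,ydir):
    z=np.array(zdir,float);z/=np.linalg.norm(z);y=np.array(ydir,float);y-=y@z*z;y/=np.linalg.norm(y)
    return R.from_matrix(np.c_[np.cross(y,z),y,z])
def go(p,Rt,s=None):
    "print travel (cm) and angular (deg) from the present pose to TCP p, orientation Rt (half turn allowed)"
    c,Rc=s or cur()
    for q in (Rt,Rt*R.from_euler("z",180,degrees=True)):
        print("travel",(Rc.inv().apply(np.asarray(p)-c))/10,"angular",np.degrees((Rc.inv()*q).as_rotvec()))
def log():
    s=read_state();open("log.txt","a").write(repr([list(s["qpos"]),list(s["eef_pos"]),list(s["tool_rot"])])+"\n")
    print("t",s["clock"],"q",s["qpos"],"tcp",s["eef_pos"],"rot",s["tool_rot"],"F",s["force"],"w",s["width"])
E
python3 - <<'E'
from h import *
import cell;print([d for d in dir(cell) if not d.startswith('_')], getattr(cell,'grasp_offset',None))
log()
a=np.radians(24.5);u=np.array([np.cos(a),np.sin(a),0])
rib=np.array([579.3,156.5,0])-54*u;print(rib)
go([*rib[:2],190],tool([0,0,-1],u))
E
```

```text
['MotionError', 'camera_model', 'finish_job', 'get_image', 'grasp_offset', 'read_state'] 18.700000000000003
t 0.15 q [ 1.1   0.63  0.04  1.52 -0.03  1.   -0.02] tcp [ 256.44 -596.77  230.61] rot [-3.14 -0.    0.41] F [-0.3  -0.14  0.34] w 85.73561504005687
[530.16 134.11   0.  ]
travel [ 54.   -56.34   4.14] angular [ -0.06  -0.07 -91.25]
travel [ 54.   -56.34   4.14] angular [-0.07  0.06 88.75]
```

```bash
python3 -m jog '{"angular":[[0,0,-9],[0,0,-18],[0,0,-27],[0,0,-36],[0,0,-45]],"travel":[[5,-5.2,0.4],[10,-10.4,0.8],[15,-15.6,1.2],[20,-20.9,1.6],[25,-26,2]],"fingers":[0,0,0.2,0.4,0.5]}'; python3 - <<'E'
from h import *
log()
a=np.radians(24.5);u=np.array([np.cos(a),np.sin(a),0])
go([530.2,134.1,190],tool([0,0,-1],u))
E
```

```text
clock: 0.78
eef_pos: [366.8, -303.3, 214.0]
tool_rot: [3.141, 0.0, 1.196]
force: [-0.1, -0.6, 0.8]
width: 42.8
t 0.775 q [ 0.78  0.41 -0.2   2.    0.12  0.73  0.13] tcp [ 366.8  -303.25  214.01] rot [3.14 0.   1.2 ] F [-0.11 -0.62  0.77] w 42.76616108101832
travel [46.68 -0.8   2.4 ] angular [  0.03   0.01 -45.97]
travel [46.68 -0.8   2.4 ] angular [  0.01  -0.03 134.03]
```

```bash
python3 -m jog '{"angular":[[0,0,-9],[0,0,-18],[0,0,-27],[0,0,-36],[0,0,-46]],"travel":[[6,-0.1,0.3],[12,-0.2,0.6],[18,-0.3,0.9],[24,-0.4,1.2],[30,-0.5,1.6]],"fingers":[0.5,0.5,0.5,0.5,0.5]}'; python3 - <<'E'
from h import *
log()
a=np.radians(24.5);u=np.array([np.cos(a),np.sin(a),0])
go([530.2,134.1,190],tool([0,0,-1],u))
E
```

```text
clock: 1.4
eef_pos: [473.5, -23.0, 198.1]
tool_rot: [3.141, 0.001, 1.999]
force: [1.6, 0.1, -0.7]
width: 42.1
t 1.4 q [ 0.3   0.46 -0.43  2.02  0.28  0.72  0.12] tcp [473.47 -23.03 198.08] rot [3.14 0.   2.  ] F [ 1.56  0.09 -0.67] w 42.125754968418086
travel [11.94 11.69  0.81] angular [0.02 0.03 0.04]
travel [11.94 11.69  0.81] angular [  -0.05    0.04 -179.96]
```

```bash
python3 -m jog '{"angular":[[0,0,0],[0,0,0],[0,0,0],[0,0,0]],"travel":[[4,4,0.3],[8,8,0.6],[11.94,11.69,0.8],[11.94,11.69,0.8]],"fingers":[0.5,0.5,0.5,0.5]}'; python3 - <<'E'
from h import *
log()
for n in("wrist","top","scene"):
  im=get_image(n);cv2.imwrite(f"pics/{n}1.png",im[:,:,::-1])
print(camera_model("wrist")["T"])
E
```

```text
clock: 1.9
eef_pos: [530.9, 138.2, 190.0]
tool_rot: [3.139, -0.003, 2.002]
force: [-0.0, -0.6, -0.1]
width: 42.6
t 1.9 q [-0.03  0.56 -0.41  1.84  0.3   0.8  -0.17] tcp [530.92 138.23 189.96] rot [ 3.14 -0.    2.  ] F [-0.04 -0.56 -0.13] w 42.61111725791726
[[  0.91   0.4    0.11 503.36]
 [  0.41  -0.88  -0.24 192.31]
 [ -0.     0.27  -0.96 332.89]
 [  0.     0.     0.     1.  ]]
```

View pics/wrist1.png

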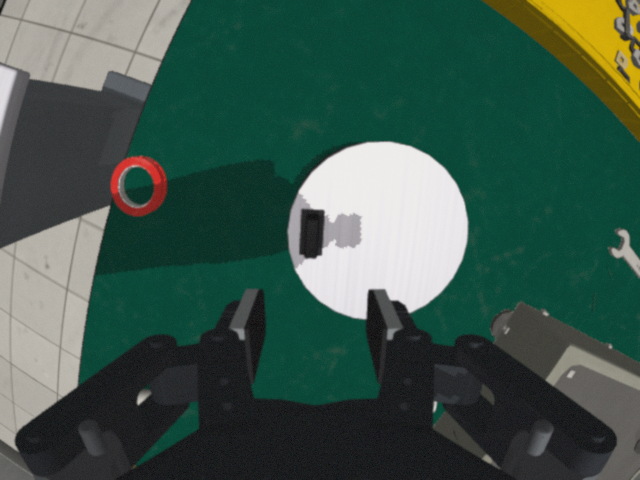

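```bash
python3 - <<'E'
from h import *
im=cv2.imread("pics/wrist1.png");m=camera_model("wrist")
d=np.zeros(im.shape[:2],bool);d[200:265,292:330]=im[200:265,292:330].max(2)<75
for s,c,k in blobs(d,60):
  ys,xs=np.nonzero(k);P=np.array([onz("wrist",x,y,78.5,m)[:2] for x,y in zip(xs,ys)]).astype(np.float32)
  print(s,c,cv2.minAreaRect(P),onz("wrist",*c,78.5,m))
w=np.zeros(im.shape[:2],np.uint8);w[130:325,280:480]=(im[130:325,280:480].min(2)>140)
w[285:,340:]&=0
cs=max(cv2.findContours(w,cv2.RETR_EXTERNAL,cv2.CHAIN_APPROX_NONE)[0],key=len)
h=cv2.convexHull(cs)[:,0];P=np.array([onz("wrist",*p,57,m)[:2] for p in h])
A=np.c_[2*P,np.ones(len(P))];s=np.linalg.lstsq(A,(P**2).sum(1),rcond=None)[0];print(s[:2],np.sqrt(s[2]+s[:2]@s[:2]))
# dish wall in scene: foot check
E
```

```text
[ 300  210   24   48 1001] [311.2 232.7] ((526.857421875, 132.71798706054688), (15.564234733581543, 34.472564697265625), 21.044485092163086) [526.43 133.54  78.5 ]
[578.62 148.81] 72.24426897717579
```

```bash
python3 - <<'E'
from h import *
from scipy.optimize import least_squares
im=cv2.imread("pics/wrist1.png");m=camera_model("wrist")
w=np.zeros(im.shape[:2],np.uint8);w[130:330,275:480]=(im[130:330,275:480,2]>100)
cs=max(cv2.findContours(w,cv2.RETR_EXTERNAL,cv2.CHAIN_APPROX_NONE)[0],key=len)[:,0]
cs=np.array([p for p in cs if p[1]<285])
P=np.array([onz("wrist",*p,57,m)[:2] for p in cs])
f=least_squares(lambda s:np.hypot(P[:,0]-s[0],P[:,1]-s[1])-s[2],[579,155,72.5],loss="soft_l1");print("wrist circle",f.x,np.abs(f.fun).mean())
t=cv2.imread("pics/top0.png");w=np.zeros(t.shape[:2],np.uint8);w[175:265,140:235]=t[175:265,140:235,2]>110
cs=max(cv2.findContours(w,cv2.RETR_EXTERNAL,cv2.CHAIN_APPROX_NONE)[0],key=len)[:,0]
P=np.array([onz("top",*p,57)[:2] for p in cs])
f=least_squares(lambda s:np.hypot(P[:,0]-s[0],P[:,1]-s[1])-s[2],[579,155,72.5],loss="soft_l1");print("top circle",f.x)
d=np.zeros(im.shape[:2],np.uint8);d[200:265,292:330]=im[200:265,292:330].max(2)<75
e=cv2.findContours(d,cv2.RETR_EXTERNAL,cv2.CHAIN_APPROX_NONE)[0]
e=max(e,key=len);q=cv2.approxPolyDP(cv2.convexHull(e),3,True)[:,0]
for p in q: print(p,onz("wrist",*p,78.5,m)[:2],onz("wrist",*p,57,m)[:2])
tt=cv2.imread("pics/wrist1.png")[185:285,262:362];tt=cv2.convertScaleAbs(tt,alpha=2)
cv2.imwrite("pics/rib.png",cv2.resize(tt,None,fx=6,fy=6,interpolation=0))
E
```

```text
wrist circle [578.54 148.97  72.14] 0.2558208997086459
top circle [579.22 156.37  71.92]
[322 211] [526.93 150.83] [528.92 147.33]
[320 253] [538.28 122.47] [541.23 116.56]
[306 257] [530.36 115.6 ] [532.64 109.11]
[300 253] [525.23 116.58] [527.07 110.18]
[302 210] [513.95 145.77] [514.85 141.84]
```

View pics/rib.png

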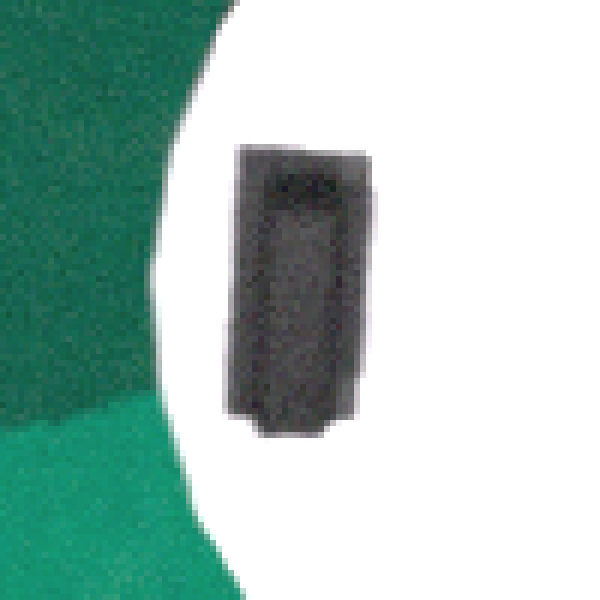

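```bash
cat > lid.py <<'E'
from h import *
from scipy.optimize import least_squares
log();m=camera_model("wrist");im=get_image("wrist")[:,:,::-1].copy();t=get_image("top")[:,:,::-1].copy()
cv2.imwrite("pics/wrist2.png",im)
def fit(n,img,x0,y0,x1,y1,vmax,z,m=None):
    w=np.zeros(img.shape[:2],np.uint8);w[y0:y1,x0:x1]=img[y0:y1,x0:x1,2]>100
    cs=max(cv2.findContours(w,cv2.RETR_EXTERNAL,cv2.CHAIN_APPROX_NONE)[0],key=len)[:,0]
    P=np.array([onz(n,*p,z,m)[:2] for p in cs if p[1]<vmax])
    f=least_squares(lambda s:np.hypot(P[:,0]-s[0],P[:,1]-s[1])-s[2],[579,155,72.5],loss="soft_l1");print(n,"circle",f.x)
fit("wrist",im,275,130,480,330,285,57,m)
d=np.zeros(im.shape[:2],np.uint8);d[195:275,292:340]=im[195:275,292:340].max(2)<75
for s,c,k in blobs(d,60): print(s,c)
for p in((306.5,219),(318.5,219),(316,256.5),(305.5,256.5)): print(onz("wrist",*p,78.5,m)[:2])
E
python3 lid.py
```

```text
t 2.05 q [-0.02  0.56 -0.41  1.85  0.3   0.8  -0.16] tcp [529.93 131.05 189.61] rot [-3.14  0.    1.99] F [-0.17 -1.04 -0.26] w 42.61144993417918
wrist circle [579.89 157.07  72.4 ]
[292 195   6  27  74] [293.3  203.84]
[ 306  202   23   47 1002] [316.98 224.32]
[292 225  14  50 184] [295.36 258.77]
[519.41 141.2 ]
[527.06 144.65]
[536.75 118.89]
[529.88 115.79]
```

```bash
python3 - <<'E'
from h import *
log();m=camera_model("wrist")
Q=np.array([onz("wrist",*p,78.5,m)[:2] for p in((312.3,210.6),(324.3,210.6),(321.8,248.1),(311.3,248.1))])
c=Q.mean(0);ax=(Q[0]+Q[1]-Q[2]-Q[3])/2;cen=np.array([579.6,156.8]);d=cen-c
print(Q,c,np.linalg.norm(ax),np.degrees(np.arctan2(-ax[0],ax[1])),np.linalg.norm(d),np.degrees(np.arctan2(d[1],d[0])))
E
```

```text
t 2.15 q [-0.02  0.56 -0.41  1.85  0.3   0.8  -0.16] tcp [530.19 130.29 189.9 ] rot [-3.14  0.    1.99] F [-0.01  0.07 -0.55] w 42.58393235998946
[[521.   147.57]
 [528.62 150.99]
 [538.26 125.52]
 [531.42 122.45]] [529.82 136.63] 27.211007462444623 21.632482886089022 53.70749227974155 22.056704801360826
```

```bash
python3 - <<'E'
from h import *
a=np.radians(22);u=np.array([np.cos(a),np.sin(a),0])
go([529.5,136.8,100],tool([0,0,-1],u))
E
```

```text
travel [0.63 0.21 8.99] angular [-0.06  0.05  2.11]
travel [0.63 0.21 8.99] angular [  -0.08   -0.09 -177.89]
```

```bash
python3 -m jog '{"angular":[[0,0,2.1],[0,0,2.1],[0,0,2.1],[0,0,2.1],[0,0,2.1]],"travel":[[0.6,0.2,4],[0.6,0.2,8],[0.6,0.2,10],[0.6,0.2,10],[0.6,0.2,10]],"fingers":[0.5,0.5,0.5,0.6,0.6]}'; python3 - <<'E'
from h import *
log()
a=np.radians(22);u=np.array([np.cos(a),np.sin(a),0])
go([529.5,136.8,60],tool([0,0,-1],u))
E
```

```text
clock: 2.78
eef_pos: [530.5, 138.0, 91.0]
tool_rot: [3.14, 0.0, 1.956]
force: [0.6, -0.5, -0.6]
width: 34.0
t 2.775 q [-0.1   0.7  -0.32  1.92  0.38  0.58 -0.28] tcp [530.51 138.    90.96] rot [3.14 0.   1.96] F [ 0.62 -0.55 -0.59] w 34.01346236653444
travel [-0.07 -0.14  3.1 ] angular [0.08 0.02 0.08]
travel [-0.07 -0.14  3.1 ] angular [  -0.03    0.13 -179.92]
```

```bash
python3 -m jog '{"angular":[[0,0,0],[0,0,0],[0,0,0],[0,0,0],[0,0,0]],"travel":[[-0.1,-0.1,1.6],[-0.1,-0.1,3.0],[-0.1,-0.1,3.0],[-0.1,-0.1,3.0],[-0.1,-0.1,3.0]],"fingers":[0.6,0.6,0.6,0.6,0.6]}'; python3 - <<'E'
from h import *
log();cv2.imwrite("pics/wrist3.png",get_image("wrist")[:,:,::-1])
a=np.radians(22);u=np.array([np.cos(a),np.sin(a),0])
go([529.5,136.8,60],tool([0,0,-1],u))
E
```

```text
clock: 3.4
eef_pos: [529.5, 137.5, 60.4]
tool_rot: [3.141, 0.0, 1.958]
force: [0.6, 0.1, 0.0]
width: 34.3
t 3.4 q [-0.12  0.75 -0.29  1.94  0.41  0.51 -0.31] tcp [529.54 137.45  60.35] rot [3.14 0.   1.96] F [0.61 0.12 0.  ] w 34.316840860124714
travel [-0.05 -0.02  0.04] angular [0.04 0.   0.15]
travel [-0.05 -0.02  0.04] angular [  -0.      0.07 -179.85]
```

View pics/wrist3.png

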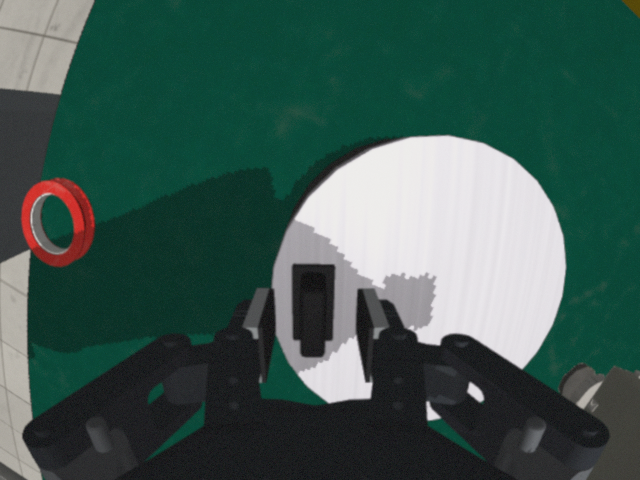

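```bash
python3 -m jog '{"angular":[[0,0,0],[0,0,0],[0,0,0],[0,0,0],[0,0,0]],"travel":[[0,0,0],[0,0,0],[0,0,0],[0,0,0],[0,0,0]],"fingers":[1,1,1,1,1]}'; python3 - <<'E'
from h import *
log()
# tilt about far rim point: pivot at underside, 66 mm beyond centre
a=np.radians(22);u=np.array([np.cos(a),np.sin(a),0]);piv=np.array([579.6,157,54])+66*u
c,Rc=cur();ax=np.cross(u,[0,0,1]) # far->; raise rib side
for th in(3,6,9,12):
    r=R.from_rotvec(np.radians(th)*(-np.cross([0,0,1],u)*-1))
    for sg in(1,-1):
        r=R.from_rotvec(np.radians(th)*sg*np.cross([0,0,1],u)); p=piv+r.apply(c-piv)
        if p[2]>c[2]: go(p,r*Rc,(c,Rc))
E
```

```text
clock: 4.08
eef_pos: [529.4, 137.3, 60.4]
tool_rot: [3.141, 0.0, 1.957]
force: [-1.2, -0.6, 5.4]
width: 8.7
t 4.075 q [-0.12  0.75 -0.29  1.94  0.41  0.51 -0.31] tcp [529.38 137.26  60.43] rot [3.14 0.   1.96] F [-1.22 -0.61  5.38] w 8.733816096835348
travel [-0.    0.05 -0.63] angular [ 3.    0.01 -0.  ]
travel [-0.    0.05 -0.63] angular [  0.01  -4.71 179.94]
travel [-0.    0.13 -1.25] angular [ 6.    0.02 -0.  ]
travel [-0.    0.13 -1.25] angular [  0.02  -9.42 179.75]
travel [-0.    0.25 -1.87] angular [ 9.    0.02 -0.  ]
travel [-0.    0.25 -1.87] angular [  0.04 -14.12 179.44]
travel [-0.    0.4  -2.48] angular [12.    0.03 -0.  ]
travel [-0.    0.4  -2.48] angular [  0.05 -18.81 179.01]
```

```bash
python3 -m jog '{"angular":[[3,0,0],[6,0,0],[9,0,0],[12,0,0],[12,0,0]],"travel":[[0,0.05,-0.63],[0,0.13,-1.25],[0,0.25,-1.87],[0,0.4,-2.48],[0,0.4,-2.48]],"fingers":[1,1,1,1,1]}'; python3 - <<'E'
from h import *
log();m=camera_model("wrist");cv2.imwrite("pics/wrist4.png",get_image("wrist")[:,:,::-1]);cv2.imwrite("pics/scene4.png",cv2.resize(get_image("scene")[130:290,140:360,::-1],None,fx=3,fy=3))
# level at raised 30 mm, target: lid centre (579.6,157) now -> go up first
a=np.radians(22);u=np.array([np.cos(a),np.sin(a),0]);c,Rc=cur()
go([529.4,137.3,60.4+30],tool([0,0,-1],u))
E
```

```text
clock: 4.7
eef_pos: [533.8, 139.3, 84.4]
tool_rot: [-2.934, -0.0, 1.957]
force: [-0.5, 0.2, -1.1]
width: 8.3
t 4.7 q [-0.11  0.8  -0.35  1.71  0.32  0.9  -0.22] tcp [533.85 139.27  84.4 ] rot [-2.93 -0.    1.96] F [-0.53  0.22 -1.08] w 8.286594879103268
travel [-0.   -0.49 -0.52] angular [-11.96   0.01   0.16]
travel [-0.   -0.49 -0.52] angular [  -0.01  -18.73 -178.87]
```

View pics/scene4.png

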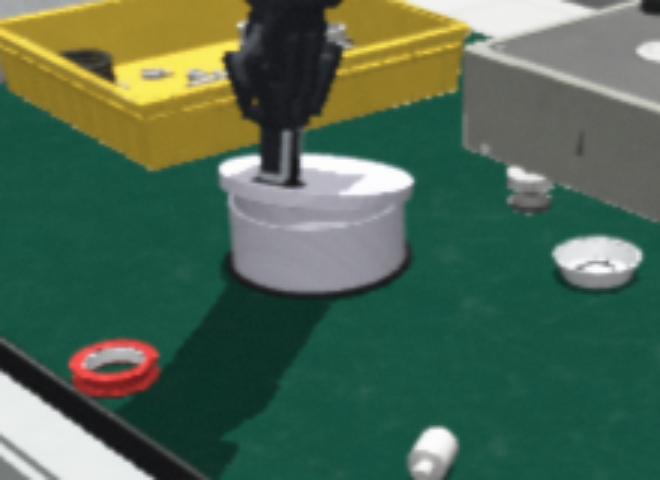

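```bash
python3 -m jog '{"angular":[[0,0,0],[0,0,0],[-6,0,0],[-12,0,0],[-12,0,0]],"travel":[[0,-0.2,-1],[0,-0.42,-2],[0,-0.6,-1.8],[0,-0.6,-1.4],[0,-0.6,-1.2]],"fingers":[1,1,1,1,1]}'; python3 - <<'E'
from h import *
log()
a=np.radians(22);u=np.array([np.cos(a),np.sin(a),0])
go([390,350,95],tool([0,0,-1],u))
E
```

```text
clock: 5.42
eef_pos: [527.9, 136.1, 98.7]
tool_rot: [-3.139, 0.001, 1.957]
force: [0.2, -0.4, 0.0]
width: 8.7
t 5.425 q [-0.09  0.69 -0.33  1.92  0.38  0.6  -0.28] tcp [527.88 136.13  98.65] rot [-3.14  0.    1.96] F [ 0.16 -0.36  0.03] w 8.668066581662789
travel [25.01 -4.7   0.35] angular [-0.14  0.07  0.15]
travel [25.01 -4.7   0.35] angular [  -0.11   -0.22 -179.85]
```

```bash
python3 -m jog '{"angular":[[0,0,0],[0,0,0],[0,0,0],[0,0,0],[0,0,0]],"travel":[[2.5,-0.5,0.3],[6.5,-1.2,0.3],[11,-2.1,0.3],[15,-2.8,0.3],[19,-3.6,0.3]],"fingers":[1,1,1,1,1]}';  python3 -m jog '{"angular":[[0,0,0],[0,0,0],[0,0,0],[0,0,0],[0,0,0]],"travel":[[3,-0.55,0.3],[5,-0.95,0.3],[6,-1.1,0.3],[6,-1.1,2],[6,-1.1,4]],"fingers":[1,1,1,1,1]}';python3 - <<'E'
from h import *
log();cv2.imwrite("pics/wrist5.png",get_image("wrist")[:,:,::-1])
cv2.imwrite("pics/scene5.png",cv2.resize(get_image("scene")[130:330,60:360,::-1],None,fx=2.6,fy=2.6))
a=np.radians(22);u=np.array([np.cos(a),np.sin(a),0])
go([390,350,20],tool([0,0,-1],u))
E
```

```text
clock: 6.05
eef_pos: [425.1, 302.1, 95.2]
tool_rot: [3.141, -0.0, 1.957]
force: [-0.3, 0.5, -1.4]
width: 9.0
clock: 6.68
eef_pos: [393.4, 351.6, 54.8]
tool_rot: [3.14, 0.0, 1.956]
force: [0.2, 0.0, -0.9]
width: 8.4
t 6.675 q [-0.63  0.74 -0.23  1.99  0.36  0.45 -0.75] tcp [393.4  351.6   54.84] rot [3.14 0.   1.96] F [ 0.23  0.04 -0.86] w 8.355515589599161
travel [ 0.07 -0.18  3.34] angular [-0.18  0.12  0.1 ]
travel [ 0.07 -0.18  3.34] angular [  -0.19   -0.28 -179.9 ]
```

View pics/scene5.png

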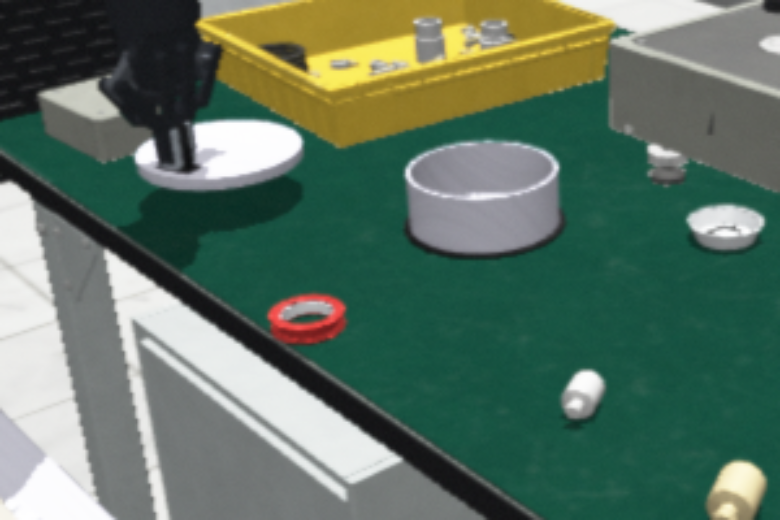

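```bash
python3 -m jog '{"angular":[[0,0,0],[0,0,0],[0,0,0],[0,0,0],[0,0,0]],"travel":[[0,0,1.5],[0,0,3],[0,0,3.6],[0,0,3.8],[0,0,3.9]],"fingers":[1,1,1,1,1]}'; python3 -m jog '{"angular":[[0,0,0],[0,0,0],[0,0,0]],"travel":[[0,0,0.05],[0,0,0.1],[0,0,0.1]],"fingers":[1,1,1]}'
```

```text
clock: 7.4
eef_pos: [392.2, 351.5, 15.9]
tool_rot: [3.141, -0.0, 1.957]
force: [0.3, 0.5, -0.6]
width: 8.4
clock: 7.78
eef_pos: [392.3, 351.5, 15.5]
tool_rot: [3.141, -0.0, 1.957]
force: [-1.0, -0.9, 5.8]
width: 9.0
```

```bash
python3 -m jog '{"angular":[[0,0,0],[0,0,0],[0,0,0],[0,0,0],[0,0,0]],"travel":[[0,0,0],[0,0,0],[0,0,-2],[0,0,-6],[0,0,-12]],"fingers":[0.6,0.6,0.6,0.5,0.5]}'; python3 -m jog '{"angular":[[0,0,0],[0,0,0],[0,0,0]],"travel":[[0,0,-4],[-1,3,-6],[-1,3,-6]],"fingers":[0.5,0.5,0.5]}'; python3 - <<'E'
from h import *
log()
t=get_image("top")[:,:,::-1].copy();cv2.imwrite("pics/top6.png",t);cv2.imwrite("pics/wrist6.png",get_image("wrist")[:,:,::-1])
E
```

```text
clock: 8.4
eef_pos: [391.3, 350.4, 134.7]
tool_rot: [-3.138, 0.001, 1.958]
force: [1.0, 0.6, -1.5]
width: 42.9
clock: 8.78
eef_pos: [426.9, 353.8, 196.6]
tool_rot: [3.136, -0.001, 1.954]
force: [0.4, -0.4, -1.4]
width: 42.2
t 8.775 q [-0.51  0.55 -0.35  1.82  0.26  0.81 -0.61] tcp [426.91 353.79 196.59] rot [ 3.14 -0.    1.95] F [ 0.39 -0.37 -1.35] w 42.22441885850609
```

View pics/top6.png

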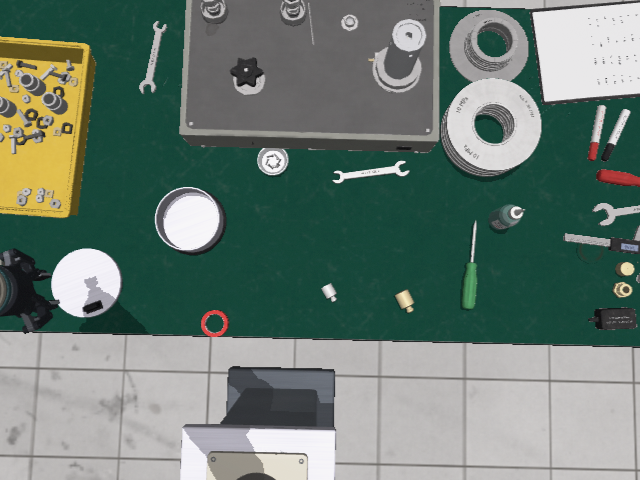

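```bash
python3 - <<'E'
from h import *
from scipy.optimize import least_squares
D=[eval(l.replace("np.float64","")) for l in open("log.txt")]
q=np.array([d[0] for d in D]);p=np.array([d[1] for d in D]);z=np.array([R.from_euler("xyz",d[2]).as_matrix()[:,2] for d in D])
def f(s):
    H,L1,L2,L3,o=s;W=p-L3*z-[0,0,H]
    return np.linalg.norm(W,axis=1)-np.sqrt(L1**2+L2**2+2*L1*L2*np.cos(q[:,3]))
for o in(0,):
    r=least_squares(f,[330,420,400,300,0]);print(r.x,np.abs(r.fun).max(),len(D))
t=cv2.imread("pics/top6.png")
def circ(w,z,g):
    cs=max(cv2.findContours(w.astype(np.uint8),cv2.RETR_EXTERNAL,cv2.CHAIN_APPROX_NONE)[0],key=len)[:,0]
    P=np.array([onz("top",*c,z)[:2] for c in cs]);
    r=least_squares(lambda s:np.hypot(P[:,0]-s[0],P[:,1]-s[1])-s[2],g,loss="soft_l1");return r.x
w=np.zeros(t.shape[:2],bool);w[180:260,145:235]=t[180:260,145:235,2]>100;print("dish rim",circ(w,54,[579,157,66]))
w=np.zeros(t.shape[:2],bool);w[240:325,48:130]=t[240:325,48:130,2]>100;print("lid",circ(w,12,[440,370,72]))
d=np.zeros(t.shape[:2],bool);d[295:318,78:110]=t[295:318,78:110].max(2)<60
for s,c,k in blobs(d,15):print(s,c,onz("top",*c,30))
for name,(x0,y0,x1,y1),zz in(("steel",(312,275,345,308),12),("brass",(388,282,424,318),15)):
  f0=t.max(2).astype(int);k=np.zeros(f0.shape,bool);k[y0:y1,x0:x1]=f0[y0:y1,x0:x1]>110
  ys,xs=np.nonzero(k);P=np.array([onz("top",x,y,zz)[:2] for x,y in zip(xs,ys)]);mu=P.mean(0);v=np.linalg.eigh(np.cov((P-mu).T))[1][:,1];v=-v*np.sign(v[0])
  e=(P-mu)@v;print(name,mu+v*(e.min()+e.max())/2,np.degrees(np.arctan2(v[1],v[0])))
E
```

```text
[340.   554.69 388.78 355.47   0.  ] 1.460282201007999 13
dish rim [578.68 155.97  65.62]
lid [443.25 371.38  71.86]
[ 83 301  20  13 140] [ 92.84 306.75] [392.97 345.76  30.  ]
[ 91 309  19   9  73] [103.45 314.77] [377.18 323.    30.  ]
steel [ 434.09 -141.23] -147.586970659335
brass [ 419.74 -300.59] -151.42064362300277
```

```bash
cat > fk.py <<'E'
from h import *
from scipy.optimize import least_squares
import itertools
lo=np.array([-3.06,-.37,-1.25,.18,-1.1,.23,-2.94]);hi=np.array([3.06,2.12,1.32,2.47,4.24,1.98,2.94])
def fk(q,P):
    H,L1,L2,L3,s1,s3,s5,s7,c0,c7=P;r=R.from_euler
    A=r("z",s1*q[0]+c0)*r("y",q[1]);p=np.array([0,0,H])+A.apply([0,0,L1]);A=A*r("z",s3*q[2])*r("y",q[3]);p=p+A.apply([0,0,L2])
    A=A*r("z",s5*q[4])*r("y",q[5]);return p+A.apply([0,0,L3]),A*r("z",s7*q[6]+c7)
def ik(p,Rt,P,q0,n=8):
    rng=np.random.default_rng(0);best=None
    for i in range(n):
        g=np.clip(q0 if i==0 else rng.uniform(lo,hi),lo+.02,hi-.02)
        f=lambda q:np.r_[(lambda a:np.r_[(a[0]-p)/10,(a[1].inv()*Rt).as_rotvec()*20])(fk(q,P)),.02*(q-q0)]
        s=least_squares(f,g,bounds=(lo+.02,hi-.02))
        if best is None or s.cost<best.cost:best=s
    e=fk(best.x,P);return best.x,np.linalg.norm(e[0]-p),np.degrees((e[1].inv()*Rt).magnitude())
E
python3 - <<'E'
from fk import *
D=[eval(l) for l in open("log.txt").read().replace("np.float64","").splitlines()]
res=[]
for s1,s3,s5,s7 in itertools.product((1,-1),repeat=4):
    def f(x):
        P=[*x[:4],s1,s3,s5,s7,*x[4:]];o=[]
        for q,p,e in D:
            a,b=fk(q,P);o+=list((a-p)/10)+list((b.inv()*R.from_euler("xyz",e)).as_rotvec()*10)
        return o
    for c7 in(0,3.14):
        s=least_squares(f,[340,555,390,355,0,c7]);res.append((s.cost,np.abs(s.fun).max(),[*s.x[:4],s1,s3,s5,s7,*s.x[4:]]))
res.sort(key=lambda r:r[0])
for r in res[:3]:print(r[0],r[1],np.array(r[2]))
import json;json.dump([float(v) for v in res[0][2]],open("P.json","w"))
E
```

```text
0.355132218767407 0.4562969603468986 [332.06 559.49 380.73 349.95  -1.    -1.    -1.    -1.    -0.05   1.52]
0.3551322187674119 0.45629695815489413 [332.06 559.49 380.73 349.95  -1.    -1.    -1.    -1.    -0.05   1.52]
143.96262495285342 5.528492592081977 [ 18.98 550.19 381.13  30.7   -1.    -1.     1.    -1.    -0.07   1.04]
```

```bash
cat > plan.py <<'E'
from fk import *
import json
P=json.load(open("P.json"));Z=np.array([0,0,1.])
M=dict(steel=(np.array([434.1,-141.2,12]),-147.6,3.5,5,12),brass=(np.array([419.7,-300.6,15]),-151.4,3,8,15))
def u(deg):return np.array([np.cos(np.radians(deg)),np.sin(np.radians(deg)),0])
def pick(n,phi,up=0):
    mid,az,k,off,_=M[n];a=u(az);s,c=np.sin(np.radians(phi)),np.cos(np.radians(phi));d=-c*Z-s*a
    return mid-k*a+off*d-up*d,tool(d,np.cross(Z,a))
def place(n,tilt,h,xy,up=0,floor=4):
    "tool heading h deg, tilt from vertical; mass gripped so grip point stands g above floor"
    _,_,k,off,_=M[n];g={"steel":15,"brass":20}[n];s,c=np.sin(np.radians(tilt)),np.cos(np.radians(tilt));d=-c*Z+s*u(h)
    return np.array([*xy,floor+g])+off*d+[0,0,up],tool(d,np.cross(Z,u(h)))
def both(p,Rt,q0):
    for T in(Rt,Rt*R.from_euler("z",180,degrees=True)):
        q,e,a=ik(p,T,P,q0);print("   q",q,"err %.1f %.1f"%(e,a))
E
python3 - <<'E'
from plan import *
q0=np.array(read_state()["qpos"])
for n,f in(("steel",45),("steel",35),("brass",45)):
    print(n,f);both(*pick(n,f),q0)
for h in range(0,360,45):
    print("place",h);both(*place("brass",40,h,[579,156]),q0)
E
```

```text
steel 45
   q [ 1.52  1.55 -1.23  2.44  2.23  0.62 -2.2 ] err 0.0 0.0
   q [ 1.46  1.42 -1.07  2.44  2.49  0.48  0.67] err 0.0 0.0
steel 35
   q [ 1.38  1.41 -1.23  2.43  2.11  0.7  -2.28] err 0.0 0.0
   q [ 1.3   1.24 -1.01  2.43  2.4   0.48  0.55] err 0.0 0.0
brass 45
   q [ 1.69  1.35 -1.05  2.16  1.35  0.25 -1.23] err 0.0 0.0
   q [ 1.69  1.35 -1.05  2.16  1.35  0.25  1.91] err 0.0 0.0
place 0
   q [ 0.    1.09 -0.71  2.36  2.42  1.18 -1.07] err 0.0 0.0
   q [-0.45  0.94 -0.01  2.36  2.79  0.85  1.44] err 0.0 0.0
place 45
   q [ 0.59  1.28 -1.06  2.28  2.53  0.66  0.11] err 0.0 0.0
   q [ 0.65  1.41 -1.23  2.28  2.36  0.8  -2.79] err 0.0 0.0
place 90
   q [ 0.1   0.97 -0.07  1.85 -1.08  0.74 -2.11] err 0.0 0.0
   q [ 0.56  1.18 -0.86  1.85  0.22  0.42 -0.12] err 0.0 0.0
place 135
   q [-0.06  1.1   0.02  1.37 -0.52  1.25 -2.09] err 0.0 0.0
   q [ 0.3   1.23 -0.74  1.37  0.17  1.16  0.5 ] err 0.0 0.0
place 180
   q [-0.25  1.21  0.02  1.06 -0.14  1.56 -1.75] err 0.0 0.0
   q [ 0.01  1.29 -0.64  1.06  0.37  1.6   1.01] err 0.0 0.0
place 225
   q [-0.48  1.18  0.07  1.13  0.19  1.48 -1.3 ] err 0.0 0.0
   q [-0.22  1.24 -0.55  1.13  0.65  1.63  1.51] err 0.0 0.0
place 270
   q [-0.7   1.06  0.13  1.52  0.55  1.04 -1.01] err 0.0 0.0
   q [-0.39  1.1  -0.44  1.52  0.97  1.32  1.82] err 0.0 0.0
place 315
   q [-0.63  0.95 -0.08  2.01  1.51  0.75 -1.33] err 0.0 0.0
   q [-0.59  0.95 -0.15  2.01  1.53  0.81  1.81] err 0.0 0.0
```

```bash
cat >> plan.py <<'E'
def follow(p,Rt,q,n=40):
    "local damped IK with limits along straight pose interpolation; returns q, errors"
    p0,R0=fk(q,P);w=(R0.inv()*Rt).as_rotvec();h=np.array([.2,.9,-.2,1.7,.4,.9,0])
    for i in range(1,n+1):
        pt=p0+(p-p0)*i/n;T=R0*R.from_rotvec(w*i/n)
        f=lambda x:np.r_[(lambda a:np.r_[(a[0]-pt)/10,(a[1].inv()*T).as_rotvec()*20])(fk(x,P)),.05*(x-q)]
        q=least_squares(f,np.clip(q,lo+.011,hi-.011),bounds=(lo+.01,hi-.01)).x
    e=fk(q,P);return q,np.linalg.norm(e[0]-p),np.degrees((e[1].inv()*Rt).magnitude())
E
python3 - <<'E'
from plan import *
q0=np.array(read_state()["qpos"])
for n in("steel","brass"):
  for phi in(30,35,40,45):
   for half in(0,180):
    p,T=pick(n,0,120);T=T*R.from_euler("z",half,degrees=True);q,e,a=follow(p,T,q0)
    p,T=pick(n,phi,100);T=T*R.from_euler("z",half,degrees=True);q2,e2,a2=follow(p,T,q)
    p,T=pick(n,phi,0);T=T*R.from_euler("z",half,degrees=True);q3,e3,a3=follow(p,T,q2)
    print(n,phi,half,"err %.1f %.1f | %.1f %.1f | %.1f %.1f"%(e,a,e2,a2,e3,a3),q3)
E
```

```text
steel 30 0 err 0.0 0.0 | 6.6 4.6 | 13.6 10.9 [ 0.89  0.89 -0.38  2.22 -1.09  0.24  0.77]
steel 30 180 err 0.0 0.0 | 0.0 0.0 | 0.0 0.0 [ 1.27  1.25 -1.11  2.42  2.12  0.6   0.73]
steel 35 0 err 0.0 0.0 | 8.1 5.7 | 14.8 11.8 [ 1.03  0.96 -0.48  2.22 -1.09  0.24  0.87]
steel 35 180 err 0.0 0.0 | 0.0 0.0 | 0.0 0.0 [ 1.36  1.35 -1.15  2.43  2.19  0.62  0.77]
steel 40 0 err 0.0 0.0 | 8.8 6.2 | 15.4 12.3 [ 1.16  1.04 -0.57  2.22 -1.09  0.24  0.98]
steel 40 180 err 0.0 0.0 | 1.0 0.5 | 0.0 0.0 [ 1.44  1.43 -1.18  2.44  2.24  0.61  0.82]
steel 45 0 err 0.0 0.0 | 8.8 6.2 | 15.4 12.3 [ 1.28  1.13 -0.65  2.22 -1.09  0.24  1.08]
steel 45 180 err 0.0 0.0 | 1.0 0.5 | 0.0 0.0 [ 1.51  1.53 -1.2   2.44  2.26  0.59  0.91]
brass 30 0 err 0.0 0.0 | 0.0 0.0 | 2.2 1.9 [ 1.16  0.92 -0.39  2.13 -1.09  0.24  0.93]
brass 30 180 err 0.0 0.0 | 0.0 0.0 | 0.0 0.0 [ 1.45  1.1  -0.88  2.16  1.39  0.24  1.64]
brass 35 0 err 0.0 0.0 | 0.0 0.0 | 2.4 2.1 [ 1.28  0.98 -0.49  2.13 -1.09  0.24  1.01]
brass 35 180 err 0.0 0.0 | 0.0 0.0 | 0.0 0.0 [ 1.54  1.18 -0.95  2.17  1.43  0.24  1.69]
brass 40 0 err 0.0 0.0 | 0.0 0.0 | 2.3 2.0 [ 1.38  1.04 -0.57  2.13 -1.09  0.24  1.08]
brass 40 180 err 0.0 0.0 | 0.0 0.0 | 0.0 0.0 [ 1.61  1.26 -1.    2.17  1.41  0.24  1.78]
brass 45 0 err 0.0 0.0 | 0.0 0.0 | 1.8 1.5 [ 1.47  1.12 -0.64  2.13 -1.09  0.24  1.15]
brass 45 180 err 0.0 0.0 | 0.0 0.0 | 0.0 0.0 [ 1.68  1.34 -1.05  2.16  1.34  0.24  1.92]
```

```bash
python3 - <<'E'
from plan import *
p,T=pick("brass",0,120);print(p);go(p,T)
E
```

```text
[ 422.33 -299.16  127.  ]
travel [-60.37 -24.61   6.78] angular [-0.04  0.06 83.51]
travel [-60.37 -24.61   6.78] angular [ -0.06  -0.04 -96.49]
```

```bash
python3 -m jog '{"angular":[[0,0,-9],[0,0,-18],[0,0,-28],[0,0,-38],[0,0,-48]],"travel":[[-5,-2,0.6],[-10.5,-4.2,1.2],[-16,-6.4,1.8],[-21.5,-8.6,2.4],[-27,-10.8,3]],"fingers":[0.5,0.5,0.5,0.5,0.5]}'; python3 - <<'E'
from plan import *
log();p,T=pick("brass",0,120);go(p,T)
E
```

```text
clock: 9.5
eef_pos: [423.6, 61.2, 163.9]
tool_rot: [-3.141, -0.002, 2.803]
force: [1.5, 0.1, -0.1]
width: 42.7
t 9.5 q [ 0.22  0.49 -0.59  2.17  0.47  0.62  0.52] tcp [423.63  61.18 163.87] rot [-3.14 -0.    2.8 ] F [ 1.54  0.08 -0.11] w 42.69329602042876
travel [-11.86 -34.03   3.69] angular [ -0.17  -0.01 131.99]
travel [-11.86 -34.03   3.69] angular [  0.01  -0.13 -48.01]
```

```bash
python3 -m jog '{"angular":[[0,0,-9],[0,0,-18],[0,0,-28],[0,0,-38],[0,0,-48]],"travel":[[-2,-5.7,0.6],[-4,-11.4,1.2],[-6,-17.2,1.8],[-8,-23,2.4],[-10,-28.7,3]],"fingers":[0.5,0.5,0.5,0.4,0.4]}'; python3 - <<'E'
from plan import *
log();p,T=pick("brass",45,80);print(p);go(p,T)
E
```

```text
clock: 10.12
eef_pos: [420.8, -242.0, 133.8]
tool_rot: [3.139, -0.0, -2.643]
force: [1.0, 0.5, -0.0]
width: 51.4
t 10.125 q [ 1.    0.67 -0.81  2.05  0.73  0.74  1.79] tcp [ 420.81 -242.05  133.84] rot [ 3.14 -0.   -2.64] F [ 1.03  0.54 -0.01] w 51.43459238380022
[ 377.63 -323.53   65.91]
travel [ 7.69 -5.11  6.78] angular [-68.88  -0.16 166.21]
travel [ 7.69 -5.11  6.78] angular [  0.11 -45.02  -0.09]
```

```bash
python3 -m jog '{"angular":[[0,-9,0],[0,-18,0],[0,-27,0],[0,-36,0],[0,-45,0]],"travel":[[1,-2,0],[3,-4,1],[5,-5,2],[7,-5.1,3],[7.7,-5.1,4]],"fingers":[0.4,0.4,0.4,0.4,0.4]}'; python3 - <<'E'
from plan import *
log();p,T=pick("brass",45,80);print(p);go(p,T)
m=camera_model("wrist");cv2.imwrite("pics/wrist7.png",get_image("wrist")[:,:,::-1]);print(proj("wrist",M["brass"][0],m),m["T"])
E
```

```text
clock: 10.75
eef_pos: [376.8, -322.5, 94.3]
tool_rot: [3.141, 0.79, -2.652]
force: [0.4, -0.2, -1.4]
width: 51.3
t 10.75 q [ 1.86  1.19 -1.18  2.15  0.75  0.36  2.45] tcp [ 376.78 -322.53   94.33] rot [ 3.14  0.79 -2.65] F [ 0.36 -0.18 -1.36] w 51.26860081062489
[ 377.63 -323.53   65.91]
travel [ 2.   -0.13  2.02] angular [  0.39   0.54 179.63]
travel [ 2.   -0.13  2.02] angular [-0.35  0.25 -0.37]
[315.72 212.39] [[  -0.47    0.43    0.77  246.41]
 [   0.88    0.23    0.41 -393.59]
 [   0.      0.87   -0.49  147.27]
 [   0.      0.      0.      1.  ]]
```

View pics/wrist7.png

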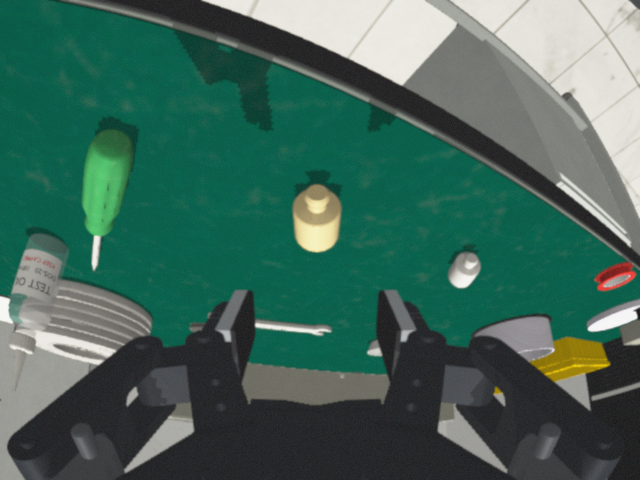

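```bash
python3 -m jog '{"angular":[[0,0,-0.4],[0,0,-0.4],[0,0,-0.4],[0,0,-0.4],[0,0,-0.4]],"travel":[[2,-0.1,2],[2,-0.1,5],[2,-0.1,8],[2,-0.1,8.3],[2,-0.1,8.3]],"fingers":[0.4,0.4,0.4,0.4,0.4]}'; python3 - <<'E'
from plan import *
log();p,T=pick("brass",45,0);print(p);go(p,T)
m=camera_model("wrist");im=get_image("wrist")[:,:,::-1].copy();cv2.imwrite("pics/wrist8.png",im)
mid,az=M["brass"][:2];a=u(az)
for k in(-23,0,23):print(proj("wrist",mid+k*a,m))
h=cv2.cvtColor(im,cv2.COLOR_BGR2HSV);b=(h[...,0]>10)&(h[...,0]<28)&(h[...,1]>50)&(h[...,2]>90)
for s,c,k in blobs(b,400):print(s,c)
E
```

```text
clock: 11.42
eef_pos: [418.3, -300.2, 21.8]
tool_rot: [-3.137, 0.785, -2.638]
force: [-0.5, -0.2, 0.4]
width: 51.3
t 11.425 q [ 1.72  1.3  -1.07  2.15  1.2   0.24  2.06] tcp [ 418.27 -300.25   21.85] rot [-3.14  0.79 -2.64] F [-0.52 -0.18  0.36] w 51.32737843360818
[ 427.3  -296.46    9.34]
travel [ 0.2  -0.1   1.57] angular [   0.01   -0.16 -179.84]
travel [ 0.2  -0.1   1.57] angular [-0.1  -0.01  0.16]
[315.64 308.74]
[315.75 291.18]
[315.89 268.27]
[ 282  255   71   86 4785] [316.66 295.89]
[ 569  367   54   36 1388] [594.72 382.73]
```

```bash
python3 -m jog '{"angular":[[0,0,0],[0,0,0],[0,0,0],[0,0,0],[0,0,0]],"travel":[[0.2,-0.1,1],[0.2,-0.1,1.57],[0.2,-0.1,1.57],[0.2,-0.1,1.57],[0.2,-0.1,1.57]],"fingers":[0.4,0.4,0.4,0.7,1]}';python3 -m jog '{"angular":[[0,0,0],[0,0,0],[0,0,0]],"travel":[[0,0,0],[0,0,0],[0,0,0]],"fingers":[1,1,1]}'; python3 - <<'E'
from plan import *
log()
E
```

```text
clock: 12.1
eef_pos: [426.6, -298.8, 10.0]
tool_rot: [-3.134, 0.785, -2.64]
force: [-2.7, -0.3, 3.4]
width: 28.0
clock: 12.48
eef_pos: [426.7, -298.8, 9.9]
tool_rot: [-3.134, 0.786, -2.64]
force: [-5.9, -0.9, 6.4]
width: 28.0
t 12.475 q [ 1.7   1.32 -1.06  2.14  1.32  0.24  1.95] tcp [ 426.69 -298.82    9.93] rot [-3.13  0.79 -2.64] F [-5.86 -0.87  6.4 ] w 27.990912088235184
```

```bash
cat >> plan.py <<'E'
def try_(p,T,q0=None):
    q0=np.array(read_state()["qpos"]) if q0 is None else q0
    r=[]
    for TT in(T,T*R.from_euler("z",180,degrees=True)):
        q,e,a=follow(p,TT,q0,15);print("  follow",q,"err %.1f %.1f"%(e,a));r.append(q)
    return r
DC=np.array([579.1,156.5])
E
python3 - <<'E'
from plan import *
c,Rc=cur()
# 1: vertical above
T1=tool([0,0,-1],Rc.as_matrix()[:,1]);p1=np.array([440,-280,150.]);go(p1,T1)
q1=try_(p1,T1)
h=209;hh=u(h);nn=u(h+90)
xy=DC+25*hh+25*nn;print("xy",xy)
for tgt in(DC-40*hh,):pass
p2=np.array([*(DC-20*hh),190]);T2=tool([0,0,-1],nn)
for q in q1[:2]:
    print("to dish vertical");q2=try_(p2,T2,q)
    for qq in q2:
        p3,T3=place("brass",40,h,xy,60);print("   tilt");try_(p3,T3,qq)
E
```

```text
travel [-11.37   0.95  -8.45] angular [-0.28 45.01  0.12]
travel [-11.37   0.95  -8.45] angular [ -68.85   -0.43 -166.19]
  follow [ 1.16  0.81 -1.09  1.95  0.9   0.97  1.69] err 0.0 0.0
  follow [ 0.6   0.54 -0.14  2.41  2.77  0.24  2.93] err 31.6 24.5Traceback (most recent call last):
  File "<stdin>", line 7, in <module>
ValueError: operands could not be broadcast together with shapes (2,) (3,)
```

```bash
python3 -m jog '{"angular":[[0,0,0],[0,9,0],[0,18,0],[0,27,0],[0,36,0]],"travel":[[-2,0,-2],[-5,0.2,-4],[-7,0.4,-5.5],[-9,0.7,-7],[-11,0.9,-8.2]],"fingers":[1,1,1,1,1]}'; python3 -m jog '{"angular":[[0,9,0],[0,9,0]],"travel":[[0,0,0],[0,0,0]],"fingers":[1,1]}';python3 - <<'E'
from plan import *
log()
h=209;hh=u(h)[:2];nn=u(h+90)[:2];xy=DC+25*hh+25*nn;print("xy",xy)
p2=np.array([*(DC-20*hh),190]);T2=tool([0,0,-1],[*nn,0]);go(p2,T2)
for qq in try_(p2,T2):
    p3,T3=place("brass",40,h,xy,60);print("   tilt");try_(p3,T3,qq)
E
```

```text
clock: 13.1
eef_pos: [439.2, -281.1, 146.6]
tool_rot: [-3.135, 0.151, -2.645]
force: [0.8, -1.3, -3.8]
width: 27.7
clock: 13.35
eef_pos: [443.5, -277.8, 146.5]
tool_rot: [-3.134, 0.003, -2.638]
force: [0.4, -0.3, -1.9]
width: 27.7
t 13.35 q [ 1.16  0.81 -1.09  1.94  0.9   0.97  1.71] tcp [ 443.55 -277.81  146.52] rot [-3.13  0.   -2.64] F [ 0.36 -0.33 -1.87] w 27.680099030915024
xy [569.35 122.51]
travel [-34.83  31.49  -4.47] angular [  0.28   0.66 179.82]
travel [-34.83  31.49  -4.47] angular [-0.42  0.18 -0.17]
  follow [-0.2   0.63 -0.2   1.64  0.15  0.88 -1.52] err 0.0 0.0
  follow [ 0.23  0.84 -1.01  1.64  0.78  1.12  1.07] err 0.0 0.0
   tilt
  follow [-0.29  1.1  -0.11  1.15  0.21  1.59 -1.52] err 0.0 0.0
  follow [ 0.02  1.27 -0.94  1.15  0.76  1.82  1.19] err 0.0 0.0
   tilt
  follow [ 0.11  1.21 -1.24  1.95  1.35  1.52  2.93] err 74.8 53.6
  follow [-0.02  1.23 -0.81  1.15  0.68  1.77  1.25] err 0.0 0.0
```

```bash
python3 -m jog '{"angular":[[0,0,0],[0,0,0],[0,0,0],[0,0,0],[0,0,0]],"travel":[[-3,2.7,-1],[-7,6.3,-2],[-11,10,-4.5],[-15,13.6,-4.5],[-19,17.2,-4.5]],"fingers":[1,1,1,1,1]}'; python3 -m jog '{"angular":[[0,0,0],[0,0,0],[0,0,0],[0,0,0],[0,0,0]],"travel":[[-4,3.6,0],[-8,7.2,0],[-12,10.8,0],[-15,13.6,0],[-15.8,14.3,0]],"fingers":[1,1,1,1,1]}';python3 - <<'E'
from plan import *
log();cv2.imwrite("pics/scene9.png",get_image("scene")[:,:,::-1]);cv2.imwrite("pics/wrist9.png",get_image("wrist")[:,:,::-1])
h=209;hh=u(h)[:2];nn=u(h+90)[:2];xy=DC+25*hh+25*nn
p3,T3=place("brass",40,h,xy,70);print(p3);go(p3,T3)
E
```

```text
clock: 13.98
eef_pos: [524.3, -39.6, 188.4]
tool_rot: [-3.138, -0.001, -2.648]
force: [0.3, -0.8, -1.3]
width: 27.5
clock: 14.6
eef_pos: [595.2, 163.5, 187.4]
tool_rot: [-3.14, -0.0, -2.644]
force: [-0.8, -1.0, -1.2]
width: 28.0
t 14.6 q [ 0.25  0.83 -1.03  1.64  0.78  1.13  1.08] tcp [595.2  163.51 187.36] rot [-3.14 -0.   -2.64] F [-0.84 -0.95 -1.24] w 27.959763361527376
[564.86 120.02  87.87]
travel [ 4.62 -2.14  9.97] angular [ 61.23   0.02 168.62]
travel [ 4.62 -2.14  9.97] angular [-0.02 39.92 -0.62]
```

```bash
python3 -m jog '{"angular":[[0,10,0],[0,20,0],[0,30,-0.3],[0,40,-0.6],[0,40,-0.6]],"travel":[[1,-0.5,1.5],[2,-1,3],[3.5,-1.6,4.5],[4.6,-2.1,6],[4.6,-2.1,7]],"fingers":[1,1,1,1,1]}'; python3 - <<'E'
from plan import *
log()
h=209;hh=u(h)[:2];nn=u(h+90)[:2];xy=DC+25*hh+25*nn
p3,T3=place("brass",40,h,xy,0);print(p3);go(p3,T3)
t=get_image("top")[150:290,120:280,::-1];s=get_image("scene")[100:240,180:340,::-1]
cv2.imwrite("pics/place1.png",np.hstack([cv2.resize(t,(400,350)),cv2.resize(s,(400,350))]))
E
```

```text
clock: 15.32
eef_pos: [564.8, 119.1, 113.9]
tool_rot: [-3.14, -0.703, -2.64]
force: [-0.4, 0.2, -1.8]
width: 27.8
t 15.325 q [ 0.01  1.19 -0.83  1.13  0.64  1.83  1.28] tcp [564.77 119.14 113.9 ] rot [-3.14 -0.7  -2.64] F [-0.41  0.22 -1.83] w 27.792652665858487
[564.86 120.02  17.87]
travel [-6.25  0.08  7.29] angular [ -0.43  -0.12 179.82]
travel [-6.25  0.08  7.29] angular [ 0.07 -0.27 -0.18]
```

View pics/place1.png

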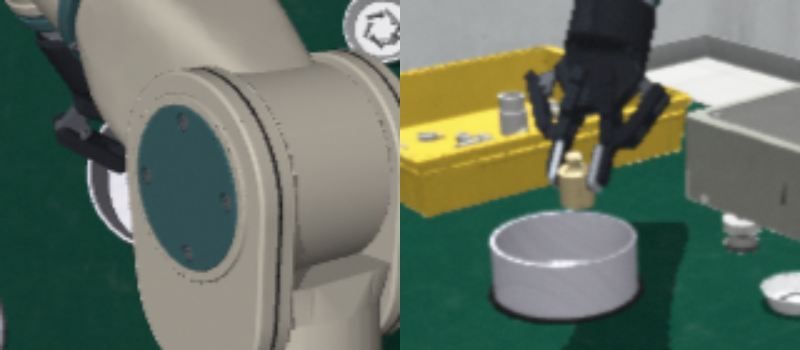

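```bash
python3 -m jog '{"angular":[[0,0,0],[0,0,0],[0,0,0],[0,0,0],[0,0,0]],"travel":[[-1.6,0,1.9],[-3.2,0,3.75],[-4.6,0,5.4],[-5.7,0,6.7],[-5.8,0,6.8]],"fingers":[1,1,1,1,1]}'; python3 -m jog '{"angular":[[0,0,0],[0,0,0],[0,0,0]],"travel":[[-0.2,0,0.23],[-0.26,0,0.31],[-0.26,0,0.31]],"fingers":[1,1,1]}';python3 - <<'E'
from plan import *
log()
h=209;hh=u(h)[:2];nn=u(h+90)[:2];xy=DC+25*hh+25*nn
p3,T3=place("brass",40,h,xy,0);print(p3);go(p3,T3)
E
```

```text
clock: 16.05
eef_pos: [565.3, 121.4, 27.9]
tool_rot: [-3.14, -0.7, -2.636]
force: [0.1, 0.1, -2.5]
width: 27.9
clock: 16.42
eef_pos: [566.2, 121.9, 26.5]
tool_rot: [-3.14, -0.698, -2.637]
force: [-0.5, 0.5, 3.0]
width: 27.6
t 16.425 q [-0.01  1.29 -0.81  1.13  0.7   1.73  1.27] tcp [566.23 121.87  26.47] rot [-3.14 -0.7  -2.64] F [-0.52  0.55  3.02] w 27.637929993440757
[564.86 120.02  17.87]
travel [-0.39 -0.09  0.79] angular [  0.04   0.08 179.94]
travel [-0.39 -0.09  0.79] angular [-0.05  0.03 -0.06]
```

```bash
python3 - <<'E'
from plan import *
w=get_image("wrist")[:,:,::-1];s=get_image("scene")[140:240,190:300,::-1]
cv2.imwrite("pics/place2.png",np.hstack([cv2.resize(w[180:480,160:480],(400,375)),cv2.resize(s,(400,375))]))
E
```

```text
(no output)
```

View pics/place2.png

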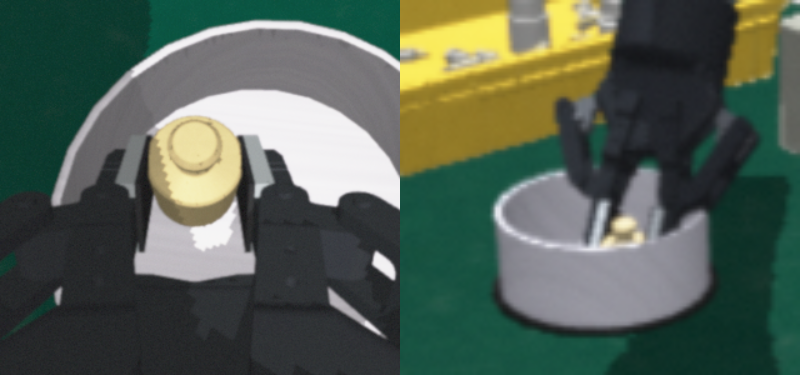

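```bash
python3 - <<'E'
from plan import *
log()
o1,d1=ray("wrist",316,296);o2,d2=ray("scene",252,197.5)
A=np.c_[d1,-d2];t=np.linalg.lstsq(A,o2-o1,rcond=None)[0];print(o1+d1*t[0],o2+d2*t[1])
for z in(50,54,58,62):print(z,onz("wrist",316,296,z),proj("scene",onz("wrist",316,296,z)))
c,Rc=cur();print("grip pt",c-Rc.apply([0,0,8]))
E
```

```text
t 16.525 q [-0.01  1.29 -0.81  1.13  0.7   1.73  1.27] tcp [566.2  121.86  26.4 ] rot [-3.14 -0.7  -2.64] F [-0.73  0.09  5.13] w 27.55648422058364
[570.45 123.07  56.97] [570.39 123.12  56.98]
50 [568.67 122.09  50.  ] [251.83 200.72]
54 [569.69 122.65  54.  ] [251.95 198.88]
58 [570.71 123.22  58.  ] [252.07 197.03]
62 [571.74 123.78  62.  ] [252.18 195.18]
grip pt [570.69 124.36  32.53]
```

```bash
python3 - <<'E'
from plan import *
h=209;hh=u(h)[:2];nn=u(h+90)[:2];xy=DC+25*hh+6*nn
for up in(25,12):
    p3,T3=place("brass",40,h,xy,up);print(p3);go(p3,T3)
E
```

```text
[555.65 136.64  42.87]
travel [ 1.22  1.8  -1.13] angular [  0.04   0.08 179.94]
travel [ 1.22  1.8  -1.13] angular [-0.05  0.02 -0.06]
[555.65 136.64  29.87]
travel [ 0.38  1.8  -0.14] angular [  0.04   0.08 179.94]
travel [ 0.38  1.8  -0.14] angular [-0.05  0.02 -0.06]
```

```bash
python3 -m jog '{"angular":[[0,0,0],[0,0,0],[0,0,0],[0,0,0],[0,0,0]],"travel":[[1,0,-1.2],[1.2,1,-1.2],[1.2,1.8,-1.1],[0.38,1.8,-0.1],[0.38,1.8,-0.1]],"fingers":[1,1,1,1,1]}'; python3 -m jog '{"angular":[[0,0,0],[0,0,0],[0,0,0],[0,0,0]],"travel":[[-0.25,0,0.3],[-0.45,0,0.53],[-0.5,0,0.6],[-0.5,0,0.6]],"fingers":[1,1,1,1]}'; python3 -m jog '{"angular":[[0,0,0],[0,0,0],[0,0,0]],"travel":[[-0.12,0,0.15],[-0.15,0,0.18],[-0.15,0,0.18]],"fingers":[1,1,1]}'
```

```text
clock: 17.15
eef_pos: [554.6, 135.5, 26.6]
tool_rot: [-3.139, -0.701, -2.637]
force: [-0.4, -0.6, -1.3]
width: 27.8
clock: 17.65
eef_pos: [555.5, 136.0, 21.1]
tool_rot: [-3.139, -0.698, -2.637]
force: [1.0, -1.0, -0.0]
width: 27.8
clock: 18.02
eef_pos: [555.7, 136.1, 20.8]
tool_rot: [-3.139, -0.699, -2.637]
force: [1.3, 0.7, 9.5]
width: 27.7
```

```bash
python3 -m jog '{"angular":[[0,0,0],[0,0,0],[0,0,0],[0,0,0]],"travel":[[0,0,0],[0,0,0],[0,0,0],[0,0,0]],"fingers":[0.55,0.52,0.52,0.52]}'; python3 -m jog '{"angular":[[0,0,0],[0,0,0],[0,0,0],[0,0,0],[0,0,0]],"travel":[[0,0,-1],[0,0,-3],[0,0,-6],[0,0,-10],[0,0,-14]],"fingers":[0.52,0.52,0.52,0.52,0.52]}'; python3 - <<'E'
from plan import *
log();m=camera_model("wrist");w=get_image("wrist")[:,:,::-1];s=get_image("scene")[140:240,190:300,::-1]
cv2.imwrite("pics/w10.png",w)
cv2.imwrite("pics/place3.png",np.hstack([cv2.resize(w,(500,375)),cv2.resize(s,(300,375))]))
for z in(4,50):print(proj("wrist",[*(DC+25*u(209)[:2]+6*u(299)[:2]),z],m),proj("scene",[*(DC+25*u(209)[:2]+6*u(299)[:2]),z]))
E
```

```text
clock: 18.52
eef_pos: [555.1, 136.4, 18.3]
tool_rot: [-3.14, -0.698, -2.636]
force: [-0.5, 1.7, 0.4]
width: 41.2
clock: 19.15
eef_pos: [634.7, 180.1, 125.5]
tool_rot: [3.139, -0.697, -2.634]
force: [-16.7, -12.0, 15.1]
width: 41.0
t 19.15 q [-0.2   1.26 -0.61  0.72  0.53  1.98  1.47] tcp [634.73 180.1  125.5 ] rot [ 3.14 -0.7  -2.63] F [-16.73 -12.04  15.1 ] w 40.95117290012255
[316.87 242.57] [245.24 218.18]
[317.27 215.42] [244.1  199.58]
```

View pics/place3.png

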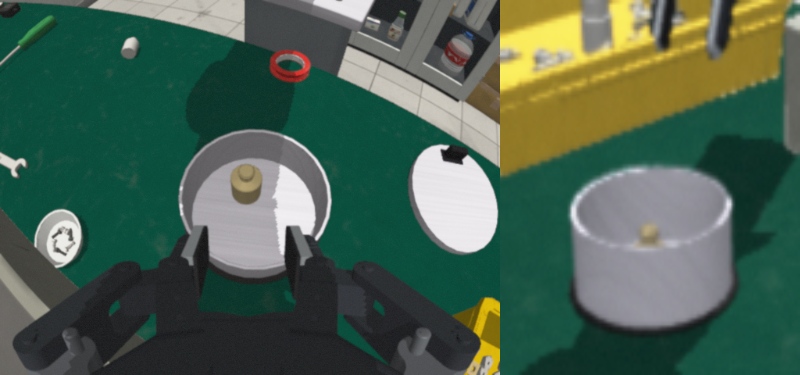

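```bash
python3 - <<'E'
from plan import *
log()
p=np.array([600,120,190.]);T=tool([0,0,-1],-np.cross(Z,u(-147.6)));go(p,T)
q=try_(p,T)[0]
p,T=pick("steel",0,130);T=T*R.from_euler("z",180,degrees=True);q=try_(p,T,q)[0]
p,T=pick("steel",40,80);T=T*R.from_euler("z",180,degrees=True);q=try_(p,T,q)[0]
p,T=pick("steel",40,0);T=T*R.from_euler("z",180,degrees=True);q=try_(p,T,q)[0]
p=np.array([460,-130,150.]);T=tool([0,0,-1],-np.cross(Z,u(-147.6)));q=try_(p,T,q)[0]
for h in(300,315,330,345):
    xy=DC+30*u(h)[:2]+8*u(h+90)[:2]
    T=tool([0,0,-1],np.cross(Z,u(h)));pp=np.array([*(DC-10*u(h)[:2]),190]);print(h)
    qa=try_(pp,T,q)
    for s,x in enumerate(qa):
        pl,T2=place("steel",42,h,xy,60);print(" t");
        T2=T2*R.from_euler("z",180*s,degrees=True);print(follow(pl,T2,x,15))
E
```

```text
t 19.25 q [-0.2   1.25 -0.61  0.71  0.53  1.98  1.47] tcp [637.36 182.15 129.29] rot [-3.13 -0.69 -2.64] F [-0.12 -0.04  0.8 ] w 41.03919901815204
travel [ 8.69 -3.67 -0.69] angular [  0.88 -39.44  -3.45]
travel [ 8.69 -3.67 -0.69] angular [-59.61  -1.34 166.25]
  follow [ 0.2   0.74 -0.78  1.67  0.6   1.    1.35] err 0.0 0.0
  follow [-0.34  0.62  0.16  1.67 -0.12  0.86 -1.14] err 0.0 0.0
  follow [ 0.78  0.63 -0.77  2.12  0.72  0.67  1.64] err 0.0 0.0
  follow [ 0.37  0.54 -0.19  2.46  2.54  0.24  2.93] err 30.3 19.9
  follow [ 1.55  1.18 -1.13  2.46  2.09  0.33  0.93] err 1.0 0.5
  follow [ 1.32  0.9  -0.63  2.33 -1.09  0.24  1.  ] err 10.5 7.6
  follow [ 1.43  1.42 -1.17  2.44  2.26  0.6   0.8 ] err 0.0 0.0
  follow [ 1.45  1.48 -1.24  2.44  2.17  0.67 -2.24] err 0.0 0.0
  follow [ 0.95  0.85 -1.24  2.06  0.99  1.02  1.32] err 0.0 0.0
  follow [ 0.36  0.51 -0.23  2.46  2.52  0.24  2.93] err 29.6 21.7
300
  follow [ 0.14  0.72 -0.79  1.71  0.6   0.98 -0.36] err 0.0 0.0
  follow [ 0.31  0.92 -1.24  1.71  0.93  1.23  2.5 ] err 0.0 0.0
 t
(array([-0.47,  0.91, -0.3 ,  1.83,  1.24,  1
[... 715 characters left out ...]
5  0.97  1.21  2.93] err 3.8 3.1
 t
(array([-0.33,  0.88, -0.45,  2.12,  1.82,  0.99, -1.22]), np.float64(0.00012988334220376713), np.float64(0.00011147685965674351))
 t
(array([-0.11,  1.02, -0.83,  2.12,  1.84,  1.31,  2.01]), np.float64(8.941697993697351e-05), np.float64(7.379761854293939e-05))
345
  follow [ 0.24  0.79 -0.99  1.72  0.75  1.06  0.3 ] err 0.0 0.0
  follow [ 0.28  0.88 -1.24  1.87  1.11  1.15  2.93] err 14.9 11.7
 t
(array([-0.15,  0.92, -0.63,  2.23,  2.09,  1.07, -1.15]), np.float64(0.00015336703050273745), np.float64(0.00012758290585083244))
 t
(array([ 0.01,  1.06, -0.93,  2.23,  2.06,  1.32,  2.14]), np.float64(9.426755291218985e-05), np.float64(7.695410532502216e-05))
```

```bash
python3 -m jog '{"angular":[[0,-9,0],[0,-18,-1],[0,-27,-2],[0,-36,-3],[0.9,-39.4,-3.4]],"travel":[[2,0,-2],[4,-1,-2],[6,-2,-2],[8,-3,-1.5],[8.7,-3.7,-0.7]],"fingers":[0.5,0.5,0.5,0.5,0.5]}';python3 - <<'E'
from plan import *
log()
p,T=pick("steel",0,130);T=T*R.from_euler("z",180,degrees=True);go(p,T)
E
```

```text
clock: 19.88
eef_pos: [596.0, 114.8, 188.5]
tool_rot: [3.14, -0.008, -2.576]
force: [1.0, -0.6, -0.0]
width: 42.8
t 19.875 q [ 0.23  0.73 -0.8   1.67  0.6   1.01  1.36] tcp [595.98 114.82 188.51] rot [ 3.14 -0.01 -2.58] F [ 0.99 -0.6  -0.02] w 42.84680521576472
travel [ 27.   -12.95   5.35] angular [ 0.08 -0.45  0.  ]
travel [ 27.   -12.95   5.35] angular [   0.71    0.12 -180.  ]
```

```bash
python3 -m jog '{"angular":[[0,0,0],[0,0,0],[0,0,0],[0,0,0],[0,0,0]],"travel":[[5,-2.4,1],[10.5,-5,2],[16,-7.6,3],[21.5,-10.3,4],[26,-12.5,5]],"fingers":[0.5,0.5,0.5,0.5,0.5]}';python3 - <<'E'
from plan import *
log()
p,T=pick("steel",40,80);go(p,T*R.from_euler("z",180,degrees=True))
E
```

```text
clock: 20.5
eef_pos: [442.5, -129.5, 138.9]
tool_rot: [3.138, -0.011, -2.576]
force: [0.9, -0.8, -0.5]
width: 43.0
t 20.5 q [ 0.75  0.63 -0.79  2.1   0.7   0.71  1.63] tcp [ 442.51 -129.49  138.87] rot [ 3.14 -0.01 -2.58] F [ 0.91 -0.81 -0.55] w 42.957365345850675
travel [ 5.73 -0.56  7.  ] angular [  0.22 -40.65  -0.07]
travel [ 5.73 -0.56  7.  ] angular [-62.5   -0.34 168.73]
```

```bash
python3 -m jog '{"angular":[[0,-8,0],[0,-16,0],[0,-24,0],[0,-32,0],[0,-40,0]],"travel":[[0.6,0,0],[1.5,0,1],[3,-0.2,2],[4.5,-0.4,4],[5.7,-0.5,6]],"fingers":[0.5,0.5,0.5,0.5,0.5]}';python3 - <<'E'
from plan import *
log()
p,T=pick("steel",40,20);go(p,T*R.from_euler("z",180,degrees=True))
m=camera_model("wrist");im=get_image("wrist")[:,:,::-1].copy();cv2.imwrite("pics/w11.png",im)
mid,az=M["steel"][:2];a=u(az)
for k in(-18.5,0,18.5):print(proj("wrist",mid+k*a,m))
c=proj("wrist",mid,m).astype(int);g=np.zeros(im.shape[:2],bool);g[c[1]-60:c[1]+60,c[0]-50:c[0]+50]=im[c[1]-60:c[1]+60,c[0]-50:c[0]+50,2]>110
for s,cc,k in blobs(g,200):print(s,cc)
E
```

```text
clock: 21.12
eef_pos: [402.3, -159.9, 88.5]
tool_rot: [3.128, 0.462, -2.572]
force: [-0.5, -1.1, -0.8]
width: 42.5
t 21.125 q [ 1.31  0.87 -1.02  2.4   1.63  0.29  1.11] tcp [ 402.27 -159.94   88.49] rot [ 3.13  0.46 -2.57] F [-0.51 -1.09 -0.81] w 42.45062578299639
travel [ 0.14 -0.23  7.19] angular [  0.92 -13.54   0.12]
travel [ 0.14 -0.23  7.19] angular [  21.2     1.44 -178.62]
[312.89 267.21]
[313.08 246.98]
[313.3  224.51]
[ 295  222   38   60 1868] [313.13 253.04]
```

```bash
python3 -m jog '{"angular":[[0.3,-5,0],[0.9,-10,0],[0.9,-13.5,0],[0.9,-13.5,0],[0.9,-13.5,0]],"travel":[[0,0,1],[0,-0.1,2],[0.1,-0.2,4],[0.1,-0.2,6],[0.1,-0.2,7]],"fingers":[0.5,0.5,0.5,0.5,0.5]}';python3 - <<'E'
from plan import *
log()
p,T=pick("steel",40,0);go(p,T*R.from_euler("z",180,degrees=True))
E
```

```text
clock: 21.8
eef_pos: [428.4, -143.6, 24.5]
tool_rot: [3.139, 0.694, -2.576]
force: [0.1, 0.5, 0.5]
width: 42.7
t 21.8 q [ 1.46  1.32 -1.17  2.43  2.22  0.52  0.82] tcp [ 428.39 -143.61   24.48] rot [ 3.14  0.69 -2.58] F [0.14 0.51 0.53] w 42.69809679116632
travel [ 0.06 -0.11  2.07] angular [ 0.16 -0.21 -0.02]
travel [ 0.06 -0.11  2.07] angular [ -0.34  -0.26 179.98]
```

```bash
python3 -m jog '{"angular":[[0,0,0],[0,0,0],[0,0,0],[0,0,0],[0,0,0]],"travel":[[0.1,-0.1,1.4],[0.1,-0.1,2.1],[0.1,-0.1,2.1],[0.1,-0.1,2.1],[0.1,-0.1,2.1]],"fingers":[0.5,0.5,0.5,0.7,1]}';python3 -m jog '{"angular":[[0,0,0],[0,0,0],[0,0,0]],"travel":[[0,0,0],[0,0,0],[0,0,0]],"fingers":[1,1,1]}'; python3 - <<'E'
from plan import *
log()
c,Rc=cur();T=tool([0,0,-1],Rc.as_matrix()[:,1]);go([460,-130,150],T)
E
```

```text
clock: 22.42
eef_pos: [439.1, -138.0, 8.8]
tool_rot: [3.141, 0.695, -2.574]
force: [-1.3, -1.7, 3.1]
width: 21.4
clock: 22.8
eef_pos: [439.2, -138.1, 8.7]
tool_rot: [3.141, 0.695, -2.575]
force: [-3.2, -2.0, 6.7]
width: 22.0
t 22.8 q [ 1.44  1.37 -1.16  2.42  2.25  0.56  0.81] tcp [ 439.18 -138.06    8.71] rot [ 3.14  0.69 -2.57] F [-3.15 -2.01  6.66] w 22.002502961675127
travel [-10.73  -0.43  -9.45] angular [ 0.03 39.82 -0.01]
travel [-10.73  -0.43  -9.45] angular [ 61.29  -0.05 169.23]
```

```bash
python3 -m jog '{"angular":[[0,0,0],[0,8,0],[0,16,0],[0,24,0],[0,32,0]],"travel":[[-2,0,-2],[-4,0,-4],[-6.5,-0.2,-6],[-8.5,-0.3,-7.5],[-10,-0.4,-9]],"fingers":[1,1,1,1,1]}'; python3 - <<'E'
from plan import *
log()
h=315;p=np.array([*(DC-10*u(h)[:2]),190]);T=tool([0,0,-1],-np.cross(Z,u(h)));go(p,T)
go([500,-60,190],tool([0,0,-1],-np.cross(Z,u(-147.6))))
E
```

```text
clock: 23.42
eef_pos: [454.1, -148.9, 111.9]
tool_rot: [-3.118, 0.246, -2.576]
force: [1.0, -2.1, -2.3]
width: 21.8
t 23.425 q [ 1.05  0.76 -1.01  2.23  1.15  0.51  1.35] tcp [ 454.13 -148.88  111.92] rot [-3.12  0.25 -2.58] F [ 0.96 -2.07 -2.33] w 21.78504234602795
travel [-27.79  20.04  -1.57] angular [ -13.57    8.87 -102.2 ]
travel [-27.79  20.04  -1.57] angular [ 8.34 12.77 76.8 ]
travel [-10.27   4.92  -5.59] angular [-1.37 14.07 -0.18]
travel [-10.27   4.92  -5.59] angular [ 22.02   2.14 178.45]
```

```bash
python3 -m jog '{"angular":[[-0.4,5,0],[-0.9,10,0],[-1.4,14,0],[-1.4,14,0],[-1.4,14,0]],"travel":[[-2,1,-2],[-4.5,2,-4],[-7,3.3,-5.6],[-9.5,4.5,-5.6],[-10.3,4.9,-5.6]],"fingers":[1,1,1,1,1]}'; python3 - <<'E'
from plan import *
log()
h=315;p=np.array([*(DC-10*u(h)[:2]),190]);T=tool([0,0,-1],-np.cross(Z,u(h)));go(p,T)
E
```

```text
clock: 24.05
eef_pos: [501.5, -57.7, 190.6]
tool_rot: [3.14, 0.008, -2.576]
force: [-0.3, -0.5, -1.3]
width: 21.5
t 24.05 q [ 0.76  0.71 -1.11  1.95  0.77  0.98  1.41] tcp [501.45 -57.7  190.62] rot [ 3.14  0.01 -2.58] F [-0.28 -0.53 -1.35] w 21.498072550847834
travel [-17.82  14.89   0.22] angular [  -0.36    0.4  -102.57]
travel [-17.82  14.89   0.22] angular [ 0.38  0.34 77.43]
```

```bash
python3 -m jog '{"angular":[[0,0,-10],[0,0,-20],[0,0,-30],[0,0,-40],[0,0,-50]],"travel":[[-2,1.6,0],[-4,3.3,0],[-6,5,0],[-8,6.7,0],[-10,8.3,0]],"fingers":[1,1,1,1,1]}'; python3 - <<'E'
from plan import *
log()
h=315;p=np.array([*(DC-10*u(h)[:2]),190]);T=tool([0,0,-1],-np.cross(Z,u(h)));go(p,T)
E
```

```text
clock: 24.68
eef_pos: [540.4, 63.2, 190.0]
tool_rot: [-3.139, 0.004, -1.701]
force: [-0.1, -0.0, -1.3]
width: 21.3
t 24.675 q [ 0.53  0.82 -1.2   1.84  0.86  1.11  2.01] tcp [540.39  63.19 189.96] rot [-3.14  0.   -1.7 ] F [-0.06 -0.04 -1.29] w 21.29274771891937
travel [-10.36  -1.84   0.04] angular [ -0.23   0.13 -52.44]
travel [-10.36  -1.84   0.04] angular [  0.16   0.28 127.56]
```

```bash
python3 -m jog '{"angular":[[0,0,-10],[0,0,-20],[0,0,-30],[0,0,-40],[0,0,-50]],"travel":[[-2,-0.3,0],[-4,-0.6,0],[-6,-1,0],[-8,-1.4,0],[-10.3,-1.8,0]],"fingers":[1,1,1,1,1]}'; python3 - <<'E'
from plan import *
log()
h=315;xy=DC+30*u(h)[:2]+14*u(h+90)[:2];print(xy)
p,T=place("steel",42,h,xy,80);go(p,T)
E
```

```text
clock: 25.3
eef_pos: [572.5, 162.2, 190.4]
tool_rot: [-3.137, -0.0, -0.828]
force: [-0.1, -0.1, -1.1]
width: 22.0
t 25.3 q [ 0.33  0.9  -1.22  1.71  0.9   1.21  2.76] tcp [572.49 162.17 190.44] rot [-3.14 -0.   -0.83] F [-0.1  -0.06 -1.05] w 21.96983225241861
[610.21 145.19]
travel [ 4.13 -1.61  9.52] angular [ 63.61  -1.03 165.83]
travel [ 4.13 -1.61  9.52] angular [ 0.68 41.96 -2.44]
```

```bash
python3 -m jog '{"angular":[[0,9,0],[0,18,-1],[0.3,28,-1.5],[0.6,37,-2],[0.7,42,-2.4]],"travel":[[0.8,-0.3,1],[1.6,-0.6,2],[2.6,-1,4],[3.6,-1.4,5],[4.1,-1.6,6]],"fingers":[1,1,1,1,1]}'; python3 - <<'E'
from plan import *
log()
h=315;xy=DC+30*u(h)[:2]+14*u(h+90)[:2]
p,T=place("steel",42,h,xy,20);go(p,T)
E
```

```text
clock: 25.92
eef_pos: [611.7, 144.1, 130.7]
tool_rot: [-3.14, -0.736, -0.789]
force: [1.1, 0.1, -0.8]
width: 21.1
t 25.925 q [-0.17  0.9  -0.79  1.94  1.49  1.34  2.08] tcp [611.68 144.14 130.74] rot [-3.14 -0.74 -0.79] F [ 1.08  0.12 -0.75] w 21.06965699556513
travel [-6.29  0.04  7.18] angular [ -0.3   -0.07 179.86]
travel [-6.29  0.04  7.18] angular [ 0.04 -0.19 -0.14]
```

Lower to about 20 mm above the floor contact, then check the numbers before contact.

```bash
python3 -m jog '{"angular":[[0,0,0],[0,0,0],[0,0,0],[0,0,0],[0,0,0]],"travel":[[-1.6,0,1.8],[-3.2,0,3.7],[-4.8,0,5.5],[-6.3,0,7.2],[-6.3,0,7.2]],"fingers":[1,1,1,1,1]}';python3 -m jog '{"angular":[[0,0,0],[0,0,0],[0,0,0],[0,0,0]],"travel":[[-0.5,0,0.56],[-0.9,0,1],[-1.1,0,1.2],[-1.1,0,1.2]],"fingers":[1,1,1,1]}'; python3 - <<'E'
from plan import *
log()
h=315;xy=DC+30*u(h)[:2]+14*u(h+90)[:2]
p,T=place("steel",42,h,xy,0);print(p);go(p,T)
w=get_image("wrist")[:,:,::-1];s=get_image("scene")[140:240,190:300,::-1]
cv2.imwrite("pics/place4.png",np.hstack([cv2.resize(w[100:460,80:560],(500,375)),cv2.resize(s,(300,375))]))
E
```

```text
clock: 26.55
eef_pos: [612.4, 141.8, 33.9]
tool_rot: [3.14, -0.732, -0.79]
force: [0.8, -0.2, -0.9]
width: 21.7
clock: 27.05
eef_pos: [614.8, 143.9, 23.7]
tool_rot: [-3.134, -0.739, -0.795]
force: [-4.5, 0.9, 16.2]
width: 21.4
t 27.05 q [-0.21  1.09 -0.71  1.94  1.65  1.33  1.92] tcp [614.82 143.87  23.67] rot [-3.13 -0.74 -0.79] F [-4.5   0.91 16.19] w 21.422844721186504
[612.58 142.82  15.28]
travel [-0.63  0.24  0.56] angular [ -0.58   0.08 179.6 ]
travel [-0.63  0.24  0.56] angular [-0.05 -0.37 -0.4 ]
```

View pics/place4.png

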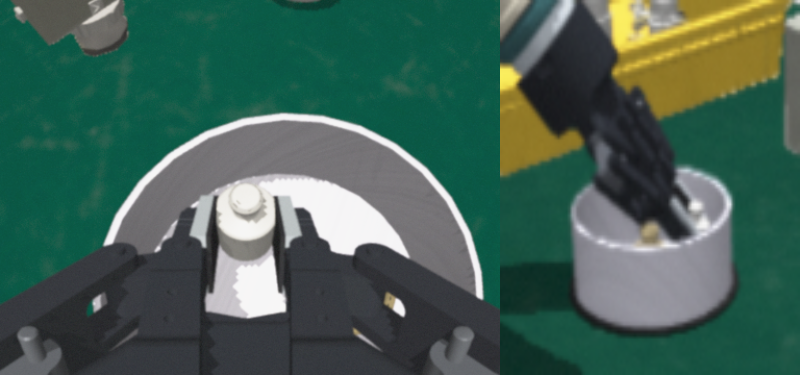

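```bash
python3 - <<'E'
from plan import *
h=315;xy=DC+31*u(h)[:2]+14*u(h+90)[:2]
p,T=place("steel",42,h,xy,35);go(p,T)
p,T=place("steel",30,h,xy,28);go(p,T)
p,T=place("steel",30,h,xy,3);print(p);go(p,T)
E
```

```text
travel [ 1.81  0.22 -1.96] angular [ -0.56   0.08 179.59]
travel [ 1.81  0.22 -1.96] angular [-0.05 -0.36 -0.41]
travel [ 1.23  0.22 -1.45] angular [-19.33   0.15 178.56]
travel [ 1.23  0.22 -1.45] angular [ -0.1  -12.36  -0.4 ]
[612.69 142.71  17.67]
travel [-0.45  0.24  0.4 ] angular [-19.33   0.15 178.56]
travel [-0.45  0.24  0.4 ] angular [ -0.1  -12.36  -0.4 ]
```

```bash
python3 -m jog '{"angular":[[0,0,0],[0,-4,0],[0,-8,0],[0,-12.4,-0.4],[0,-12.4,-0.4]],"travel":[[1.2,0,-1.4],[1.8,0.2,-2],[1.5,0.2,-1.7],[1.2,0.2,-1.4],[1.2,0.2,-1.4]],"fingers":[1,1,1,1,1]}';python3 - <<'E'
from plan import *
log()
h=315;xy=DC+31*u(h)[:2]+14*u(h+90)[:2]
for up in(10,3):
    p,T=place("steel",30,h,xy,up);print(p);go(p,T)
m=camera_model("wrist");cv2.imwrite("pics/w12.png",get_image("wrist")[:,:,::-1])
E
```

```text
clock: 27.78
eef_pos: [613.1, 141.1, 39.6]
tool_rot: [-3.14, -0.519, -0.789]
force: [0.7, 0.1, -0.8]
width: 20.9
t 27.775 q [-0.05  1.02 -0.82  1.91  1.52  1.17  2.15] tcp [613.09 141.13  39.58] rot [-3.14 -0.52 -0.79] F [ 0.7   0.1  -0.76] w 20.853616163461208
[612.69 142.71  24.67]
travel [-0.86 -0.08  1.23] angular [  0.45  -0.03 179.82]
travel [-0.86 -0.08  1.23] angular [ 0.02  0.29 -0.18]
[612.69 142.71  17.67]
travel [-1.21 -0.08  1.83] angular [  0.45  -0.03 179.82]
travel [-1.21 -0.08  1.83] angular [ 0.02  0.29 -0.18]
```

```bash
python3 -m jog '{"angular":[[0,0,0],[0,0,0],[0,0,0]],"travel":[[-0.5,-0.1,0.8],[-0.86,-0.1,1.23],[-0.86,-0.1,1.23]],"fingers":[1,1,1]}';python3 -m jog '{"angular":[[0,0,0],[0,0,0],[0,0,0]],"travel":[[-0.15,0,0.26],[-0.2,0,0.35],[-0.2,0,0.35]],"fingers":[1,1,1]}'
```

```text
clock: 28.2
eef_pos: [610.6, 145.2, 22.3]
tool_rot: [3.139, -0.516, -0.782]
force: [-0.2, -0.0, -1.0]
width: 21.4
clock: 28.58
eef_pos: [611.5, 144.6, 19.3]
tool_rot: [3.141, -0.517, -0.784]
force: [1.0, 0.0, -1.1]
width: 21.7
```

```bash
python3 -m jog '{"angular":[[0,0,0],[0,0,0],[0,0,0]],"travel":[[-0.05,0,0.09],[-0.1,0,0.17],[-0.1,0,0.17]],"fingers":[1,1,1]}';python3 -m jog '{"angular":[[0,0,0],[0,0,0],[0,0,0]],"travel":[[-0.05,0,0.09],[-0.08,0,0.13],[-0.08,0,0.13]],"fingers":[1,1,1]}'
```

```text
clock: 28.95
eef_pos: [611.8, 144.7, 18.2]
tool_rot: [-3.141, -0.518, -0.785]
force: [-1.6, 0.3, 4.8]
width: 22.1
clock: 29.32
eef_pos: [611.8, 144.7, 17.8]
tool_rot: [-3.141, -0.52, -0.785]
force: [-4.8, -0.9, 12.5]
width: 21.4
```

```bash
python3 -m jog '{"angular":[[0,0,0],[0,0,0],[0,0,0],[0,0,0],[0,0,0]],"travel":[[0,0,0],[0,0,0],[0,0,0],[0,0,0],[0,0,0]],"fingers":[0.7,0.62,0.6,0.6,0.6]}';python3 - <<'E'
from plan import *
log()
w=get_image("wrist")[:,:,::-1];s=get_image("scene")[140:240,190:300,::-1]
cv2.imwrite("pics/place5.png",np.hstack([cv2.resize(w[100:460,80:560],(500,375)),cv2.resize(s,(300,375))]))
E
```

```text
clock: 29.95
eef_pos: [611.9, 143.4, 16.8]
tool_rot: [3.14, -0.52, -0.785]
force: [-1.0, -1.7, 7.7]
width: 34.4
t 29.95 q [-0.06  1.06 -0.8   1.91  1.56  1.16  2.11] tcp [611.88 143.42  16.8 ] rot [ 3.14 -0.52 -0.79] F [-1.02 -1.69  7.69] w 34.35223472398414
```

View pics/place5.png

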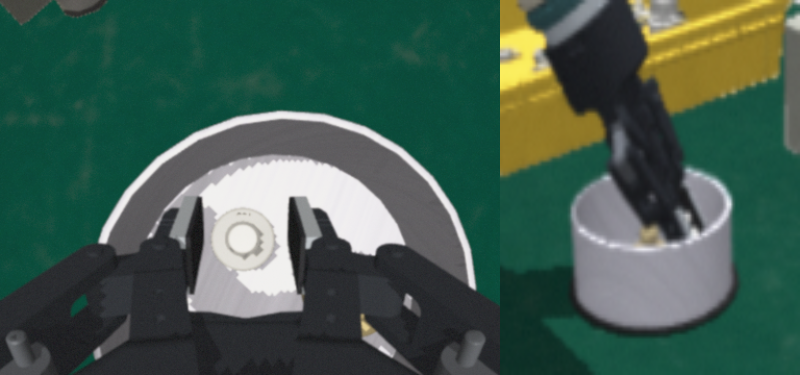

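```bash
python3 -m jog '{"angular":[[0,0,0],[0,0,0],[0,0,0],[0,0,0],[0,0,0]],"travel":[[0.25,0,-0.43],[1,0,-1.73],[2.5,0,-4.3],[5,0,-8.6],[7.5,0,-13]],"fingers":[0.6,0.6,0.6,0.6,0.6]}'; python3 - <<'E'
from plan import *
log()
T=tool([0,0,-1],-np.cross(Z,u(300)));p=[540,250,200];go(p,T)
h=300;q=try_(np.array(p),T)
E
```

```text
clock: 30.68
eef_pos: [611.9, 144.2, 167.7]
tool_rot: [3.141, -0.516, -0.784]
force: [1.6, 0.4, 0.3]
width: 34.3
t 30.675 q [ 0.01  0.82 -0.92  1.86  1.3   1.22  2.37] tcp [611.92 144.22 167.74] rot [ 3.14 -0.52 -0.78] F [1.59 0.41 0.26] w 34.309281319299004
travel [-9.33 -2.41 -9.01] angular [ -3.86 -29.4   14.75]
travel [-9.33 -2.41 -9.01] angular [  42.2    -5.55 -159.84]
  follow [ 0.14  0.86 -1.15  1.7   0.85  1.17  2.41] err 0.0 0.0
  follow [-0.78  0.52  0.42  2.26  4.23  0.24  2.07] err 34.4 29.0
```

```bash
python3 -m jog '{"angular":[[0,-7,4],[-1,-14,8],[-2,-21,11],[-3,-26,14],[-3.9,-29.4,14.7]],"travel":[[-2,-0.5,-2],[-4,-1,-4],[-6,-1.6,-6],[-8,-2.1,-7.6],[-9.3,-2.4,-9]],"fingers":[0.5,0.5,0.5,0.5,0.5]}'; python3 - <<'E'
from plan import *
log();T=tool([0,0,-1],u(202));p=np.array([395,350,150.]);go(p,T);try_(p,T)
p=np.array([395,350,20.]);try_(p,T)
E
```

```text
clock: 31.3
eef_pos: [540.1, 250.1, 199.3]
tool_rot: [3.141, 0.002, -1.048]
force: [-0.7, 1.2, 0.0]
width: 42.6
t 31.3 q [ 0.15  0.84 -1.14  1.69  0.83  1.17  2.44] tcp [540.15 250.07 199.27] rot [ 3.14  0.   -1.05] F [-0.74  1.23  0.02] w 42.58428643788124
travel [-15.9    7.58   4.96] angular [0.03 0.1  7.97]
travel [-15.9    7.58   4.96] angular [  -0.15    0.04 -172.03]
  follow [-0.16  0.79 -1.04  1.93  0.86  0.94  1.9 ] err 0.0 0.0
  follow [-0.73  0.54 -0.07  2.4   2.95  0.24  2.93] err 32.0 25.1
  follow [-0.26  0.97 -0.86  2.    1.14  0.76  1.68] err 0.0 0.0
  follow [-0.74  0.8  -0.05  2.3   2.96  0.24  2.93] err 19.0 16.1
```

```bash
python3 -m jog '{"angular":[[0,0,2],[0,0,4],[0,0,6],[0,0,8],[0,0,8]],"travel":[[-4,1.9,1.2],[-8,3.8,2.5],[-12,5.7,3.7],[-15.3,7.3,5],[-15.9,7.6,5]],"fingers":[0.5,0.5,0.5,0.5,0.5]}';python3 -m jog '{"angular":[[0,0,0],[0,0,0]],"travel":[[0,0,0],[0,0,0]],"fingers":[0.5,0.5]}'; python3 - <<'E'
from plan import *
log();m=camera_model("wrist");w=get_image("wrist")[:,:,::-1].copy();t=get_image("top")[:,:,::-1].copy();s=get_image("scene")[:,:,::-1].copy()
cv2.imwrite("pics/w13.png",w);cv2.imwrite("pics/t13.png",t);cv2.imwrite("pics/s13.png",s);import pickle;pickle.dump(m,open("m13.pkl","wb"))
cv2.imwrite("pics/chk.png",np.hstack([cv2.resize(t[170:270,140:240],(400,400)),cv2.resize(w,(400,400))]))
E
```

```text
clock: 31.92
eef_pos: [392.4, 350.6, 148.5]
tool_rot: [3.141, -0.0, -1.181]
force: [0.2, -1.0, 0.8]
width: 42.7
clock: 32.17
eef_pos: [396.6, 348.6, 148.5]
tool_rot: [-3.141, -0.001, -1.189]
force: [0.4, 0.5, -0.2]
width: 42.7
t 32.175 q [-0.13  0.8  -1.06  1.92  0.86  0.96  1.91] tcp [396.57 348.55 148.45] rot [-3.14 -0.   -1.19] F [ 0.37  0.54 -0.21] w 42.65922007024307
```

View pics/chk.png

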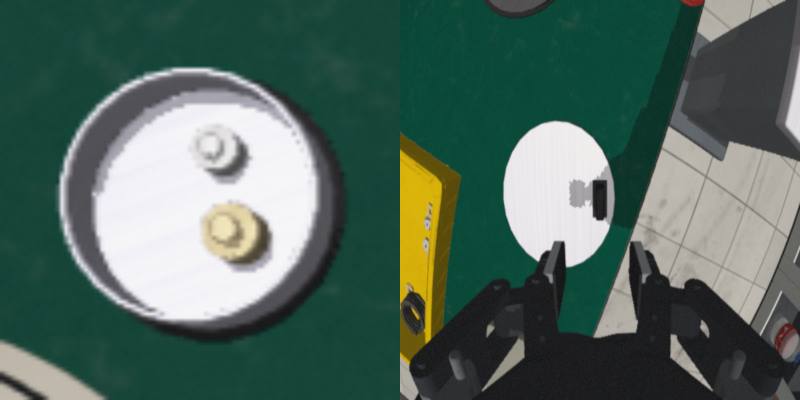

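```bash
cat > lid2.py <<'E'
from plan import *
def circ(n,img,box,z,g,m=None,vmax=999):
    x0,y0,x1,y1=box;w=np.zeros(img.shape[:2],np.uint8);w[y0:y1,x0:x1]=img[y0:y1,x0:x1,2]>100
    cs=max(cv2.findContours(w,cv2.RETR_EXTERNAL,cv2.CHAIN_APPROX_NONE)[0],key=len)[:,0]
    Q=np.array([onz(n,*p,z,m)[:2] for p in cs if p[1]<vmax])
    f=least_squares(lambda s:np.hypot(Q[:,0]-s[0],Q[:,1]-s[1])-s[2],g,loss="soft_l1");return f.x
E
python3 - <<'E'
from lid2 import *
import pickle;m=pickle.load(open("m13.pkl","rb"));w=cv2.imread("pics/w13.png");t=cv2.imread("pics/t13.png")
print("wrist",circ("wrist",w,(140,130,350,335),12,[443,371,72],m,285));
print("top",circ("top",t,(48,240,130,325),12,[443,371,72]))
print("dish",circ("top",t,(145,180,235,260),54,[579,156,66]))
d=np.zeros(w.shape[:2],bool);d[200:290,295:350]=w[200:290,295:350].max(2)<75
for s,c,k in blobs(d,100):
    ys,xs=np.nonzero(k);print(s,c)
    for z in(12,33.5):
        Q=np.array([onz("wrist",x,y,z,m)[:2] for x,y in zip(xs,ys)]).astype(np.float32);print(z,cv2.minAreaRect(Q),Q.mean(0))
print(np.array(m["T"])[:3,3])
E
```

```text
wrist [443.35 372.07  72.37]
top [428.25 363.06  88.45]
dish [578.74 156.03  65.56]
[336 200  14  73 597] [345.11 234.14]
12 ((376.334716796875, 344.2538757324219), (9.932777404785156, 58.327056884765625), 23.253938674926758) [375.36 341.75]
33.5 ((379.90521240234375, 339.6937561035156), (9.169672012329102, 53.8459587097168), 23.25390625) [379.01 337.38]
[309 217  22  47 978] [319.48 238.93]
12 ((392.0700988769531, 353.60150146484375), (16.597028732299805, 37.186344146728516), 21.970300674438477) [392.52 352.63]
33.5 ((394.43170166015625, 348.32318115234375), (15.321924209594727, 34.329429626464844), 21.97029685974121) [394.85 347.42]
[422.81 284.9  291.85]
```

```bash
python3 - <<'E'
from plan import *
log();T=tool([0,0,-1],u(202));go([393.3,351.8,60],T)
E
```

```text
t 32.325 q [-0.13  0.8  -1.06  1.92  0.86  0.96  1.91] tcp [396.15 348.56 148.24] rot [ 3.14 -0.   -1.19] F [-0.32 -0.06  1.14] w 42.35351824985309
travel [-0.41  0.14  8.82] angular [ 0.01 -0.05 -0.11]
travel [-0.41  0.14  8.82] angular [ -0.08  -0.01 179.89]
```

```bash
python3 -m jog '{"angular":[[0,0,0],[0,0,0],[0,0,0],[0,0,0],[0,0,0]],"travel":[[-0.4,0.1,3],[-0.4,0.1,6.5],[-0.4,0.1,8.8],[-0.4,0.1,8.8],[-0.4,0.1,8.8]],"fingers":[0.5,0.5,0.6,0.6,0.6]}'; python3 - <<'E'
from plan import *
log();T=tool([0,0,-1],u(202));go([393.3,351.8,15.5],T)
m=camera_model("wrist");w=get_image("wrist");d=np.zeros(w.shape[:2],bool);d[180:400,270:360]=w[180:400,270:360].max(2)<75
print(proj("wrist",[393.3,351.8,33.5],m));[print(s,c) for s,c,k in blobs(d,150)]
E
```

```text
clock: 32.95
eef_pos: [393.1, 353.0, 61.0]
tool_rot: [-3.141, 0.0, -1.187]
force: [0.4, -0.0, 0.7]
width: 34.1
t 32.95 q [-0.22  0.91 -0.93  1.98  1.03  0.83  1.77] tcp [393.13 352.96  60.95] rot [-3.14  0.   -1.19] F [ 0.4  -0.02  0.73] w 34.11496386663784
travel [0.11 0.03 4.55] angular [-0.03  0.01 -0.02]
travel [0.11 0.03 4.55] angular [  0.01   0.04 179.98]
[317.59 282.92]
[ 320  180   40  181 2271] [350.62 250.87]
[ 302  238   33   71 2101] [318.16 270.95]
[270 289   5  66 246] [271.55 319.29]
[270 364  44  36 667] [289.89 384.7 ]
[325 367  35  33 365] [342.88 385.1 ]
```

Aligned laterally (rib at column 318, expected 318). Lower and grip.

```bash
python3 -m jog '{"angular":[[0,0,0],[0,0,0],[0,0,0],[0,0,0],[0,0,0]],"travel":[[0.1,0,2.2],[0.1,0,4],[0.1,0,4.45],[0.1,0,4.45],[0.1,0,4.45]],"fingers":[0.6,0.6,0.6,0.6,0.6]}'; python3 -m jog '{"angular":[[0,0,0],[0,0,0],[0,0,0],[0,0,0],[0,0,0]],"travel":[[0,0,0],[0,0,0],[0,0,0],[0,0,0],[0,0,0]],"fingers":[1,1,1,1,1]}'; python3 - <<'E'
from plan import *
log();c,Rc=cur();print(np.degrees(np.arctan2(*Rc.as_matrix()[1::-1,1])))
d=DC-54*u(22)[:2]
for p in([c[0],c[1],c[2]+90],[*d,c[2]+90],[*d,c[2]+45]):
    T=tool([0,0,-1],u(202));print(p);go(p,T)
try_(np.array([*d,105]),T);print(c-[443.35,372.1,0]+[*DC,0])
E
```

```text
clock: 33.62
eef_pos: [393.5, 352.1, 16.6]
tool_rot: [-3.141, -0.0, -1.187]
force: [-0.5, 0.9, 0.4]
width: 34.5
clock: 34.25
eef_pos: [393.2, 351.7, 16.3]
tool_rot: [-3.141, -0.001, -1.187]
force: [-0.4, -0.4, 5.9]
width: 8.5
t 34.25 q [-0.25  0.97 -0.87  1.99  1.13  0.77  1.7 ] tcp [393.21 351.69  16.34] rot [-3.14 -0.   -1.19] F [-0.39 -0.45  5.89] w 8.487116018706347
-157.99141648094755
[np.float64(393.20986573726606), np.float64(351.6930741112662), np.float64(106.33677514029597)]
travel [ 0.01 -0.   -9.  ] angular [-0.02 -0.05  0.01]
travel [ 0.01 -0.   -9.  ] angular [   0.07   -0.03 -179.99]
[np.float64(529.0320718533935), np.float64(136.27124395554074), np.float64(106.33677514029597)]
travel [25.07 -4.52 -8.98] angular [-0.02 -0.05  0.01]
travel [25.07 -4.52 -8.98] angular [   0.07   -0.03 -179.99]
[np.float64(529.0320718533935), np.float64(136.27124395554074), np.float64(61.33677514029596)]
travel [25.07 -4.52 -4.48] angular [-0.02 -0.05  0.01]
travel [25.07 -4.52 -4.48] angular [   0.07   -0.03 -179.99]
  follow [ 0.29  0.89 -1.01  1.92  0.97  0.93  2.3 ] err 0.0 0.0
  follow [-0.54  0.65  0.35  2.28  4.23  0.24  2.12] err 23.7 19.6
[528.96 136.09  16.34]
```

```bash
python3 -m jog '{"angular":[[0,0,0],[0,0,0],[0,0,0],[0,0,0],[0,0,0]],"travel":[[0,0,-1.5],[0,0,-4],[0,0,-6.5],[0,0,-7.5],[0,0,-7.5]],"fingers":[1,1,1,1,1]}'; python3 -m jog '{"angular":[[0,0,0],[0,0,0],[0,0,0],[0,0,0],[0,0,0]],"travel":[[2.5,-0.45,0],[6,-1.1,0],[10,-1.8,0],[14,-2.5,0],[16.5,-3,0]],"fingers":[1,1,1,1,1]}'; python3 - <<'E'
from plan import *
log();T=tool([0,0,-1],u(202));go([528.8,136.2,95],T)
s=get_image("scene")[:,:,::-1];cv2.imwrite("pics/s14.png",s)
# lid level check: fit white ellipse in scene
E
```

```text
clock: 34.88
eef_pos: [393.4, 351.7, 91.2]
tool_rot: [-3.141, -0.001, -1.187]
force: [-0.7, -0.5, -1.2]
width: 8.6
clock: 35.5
eef_pos: [483.2, 206.9, 89.4]
tool_rot: [3.139, -0.002, -1.189]
force: [-0.1, 0.6, -1.6]
width: 8.7
t 35.5 q [ 0.14  0.88 -0.98  1.97  0.98  0.88  2.13] tcp [483.18 206.95  89.4 ] rot [ 3.14 -0.   -1.19] F [-0.06  0.59 -1.55] w 8.737510586596391
travel [ 8.27 -1.6  -0.55] angular [ 0.17 -0.12 -0.13]
travel [ 8.27 -1.6  -0.55] angular [ -0.19  -0.27 179.87]
```

```bash
python3 -m jog '{"angular":[[0,0,0],[0,0,0],[0,0,0],[0,0,0],[0,0,0]],"travel":[[3,-0.6,0],[6,-1.2,0],[8,-1.5,0],[8.3,-1.6,0],[8.3,-1.6,0]],"fingers":[1,1,1,1,1]}'; python3 -m jog '{"angular":[[0,0,0],[0,0,0],[0,0,0]],"travel":[[0,0,0],[0,0,0],[0,0,0]],"fingers":[1,1,1]}'; python3 - <<'E'
from lid2 import *
log();T=tool([0,0,-1],u(202));go([528.8,136.2,70],T)
m=camera_model("wrist");w=get_image("wrist")[:,:,::-1].copy();cv2.imwrite("pics/w15.png",w)
z=cur()[0][2]-16.3+12
b=w[...,2]>100
for s,c,k in blobs(b,3000):print(s,c)
try:print("lid z",z,circ("wrist",w,(60,100,345,420),z,[579,156,72],m,280))
except Exception as e:print(e)
E
```

```text
clock: 36.17
eef_pos: [527.9, 139.7, 90.4]
tool_rot: [3.14, 0.0, -1.186]
force: [-0.4, 0.2, -2.0]
width: 8.7
clock: 36.55
eef_pos: [528.5, 139.4, 90.9]
tool_rot: [3.141, -0.001, -1.186]
force: [0.3, 0.2, -0.7]
width: 8.7
t 36.55 q [ 0.28  0.9  -0.99  1.91  0.97  0.91  2.31] tcp [528.45 139.39  90.91] rot [ 3.14 -0.   -1.19] F [ 0.28  0.18 -0.75] w 8.737519131896333
travel [0.31 0.09 2.09] angular [ 0.02 -0.04  0.06]
travel [0.31 0.09 2.09] angular [   0.06    0.04 -179.94]
[   65   138   293   240 45958] [192.4  248.53]
[  504   244   120   163 10200] [558.28 331.69]
lid z 86.60927228300469 [581.61 157.44  69.41]
```

```bash
python3 -m jog '{"angular":[[0,0,0],[0,0,0],[0,0,0],[0,0,0],[0,0,0]],"travel":[[0.2,0.1,0],[0.3,0.1,0.8],[0.31,0.1,1.5],[0.31,0.1,1.6],[0.31,0.1,1.6]],"fingers":[1,1,1,1,1]}';  python3 - <<'E'
from lid2 import *
log();T=tool([0,0,-1],u(202));go([528.8,136.2,62.5],T)
m=camera_model("wrist");w=get_image("wrist")[:,:,::-1].copy()
c=cur()[0];z=c[2]-16.3+12
b=np.zeros(w.shape[:2],np.uint8);b[80:420,40:350]=w[80:420,40:350,2]>100
cs=max(cv2.findContours(b,cv2.RETR_EXTERNAL,cv2.CHAIN_APPROX_NONE)[0],key=len)[:,0]
Q=np.array([onz("wrist",*p,z,m)[:2] for p in cs if p[1]<300 and p[0]<330])
for t in range(3):
    f=least_squares(lambda s:np.hypot(Q[:,0]-s[0],Q[:,1]-s[1])-72.5,[579,157],loss="cauchy",f_scale=.7).x
r=np.hypot(*(Q-f).T)-72.5;print("centre",f,"expected",c[:2]+54*u(22)[:2],"resid pct",np.percentile(r,[5,25,50,75,95]))
E
```

```text
clock: 37.22
eef_pos: [528.8, 135.8, 74.6]
tool_rot: [3.141, -0.0, -1.186]
force: [0.6, -0.1, -1.0]
width: 8.4
t 37.225 q [ 0.28  0.92 -0.97  1.92  1.01  0.89  2.3 ] tcp [528.76 135.76  74.64] rot [ 3.14 -0.   -1.19] F [ 0.65 -0.08 -1.05] w 8.409831528009352
travel [-0.04 -0.02  1.21] angular [ 0.04 -0.03  0.02]
travel [-0.04 -0.02  1.21] angular [   0.04    0.07 -179.98]
centre [579.19 156.52] expected [578.96 156.07] resid pct [-28.88  -0.27  -0.06   0.09   0.33]
```

```bash
python3 -m jog '{"angular":[[0,0,0],[0,0,0],[0,0,0],[0,0,0],[0,0,0]],"travel":[[0,0,0.4],[0,0,0.8],[0,0,1.1],[0,0,1.2],[0,0,1.2]],"fingers":[1,1,1,1,1]}'; python3 -m jog '{"angular":[[0,0,0],[0,0,0],[0,0,0]],"travel":[[0,0,0.08],[0,0,0.12],[0,0,0.12]],"fingers":[1,1,1]}'
```

```text
clock: 37.9
eef_pos: [528.9, 135.7, 62.8]
tool_rot: [3.141, -0.001, -1.187]
force: [-0.0, -0.6, -1.7]
width: 8.4
clock: 38.28
eef_pos: [528.9, 135.7, 61.7]
tool_rot: [3.141, -0.001, -1.187]
force: [-0.2, -0.2, -0.8]
width: 8.7
```

```bash
python3 -m jog '{"angular":[[0,0,0],[0,0,0],[0,0,0]],"travel":[[0,0,0.06],[0,0,0.1],[0,0,0.1]],"fingers":[1,1,1]}'; python3 -m jog '{"angular":[[0,0,0],[0,0,0],[0,0,0]],"travel":[[0,0,0.02],[0,0,0.03],[0,0,0.03]],"fingers":[1,1,1]}'
```

```text
clock: 38.65
eef_pos: [528.9, 135.7, 61.3]
tool_rot: [3.142, -0.001, -1.187]
force: [-2.4, -2.2, 5.2]
width: 8.5
clock: 39.02
eef_pos: [528.9, 135.6, 61.3]
tool_rot: [-3.142, -0.002, -1.187]
force: [-1.6, -2.1, 8.0]
width: 8.3
```

Contact at 61.3 mm, exactly as predicted for a seated lid. Release, rise, and measure.

```bash
python3 -m jog '{"angular":[[0,0,0],[0,0,0],[0,0,0],[0,0,0],[0,0,0]],"travel":[[0,0,0],[0,0,0],[0,0,0],[0,0,-1.5],[0,0,-4]],"fingers":[0.7,0.6,0.6,0.6,0.6]}'; python3 -m jog '{"angular":[[0,0,0],[0,0,0],[0,0,0],[0,0,0],[0,0,0]],"travel":[[0,0,-4],[4,-0.5,-8],[9,-1,-9],[14,-1.5,-9],[19,-2,-9]],"fingers":[0.6,0.6,0.6,0.6,0.6]}'; python3 -m jog '{"angular":[[0,0,0],[0,0,0],[0,0,0],[0,0,0]],"travel":[[4,-1,0],[6,-2,0],[6,-2,0],[6,-2,0]],"fingers":[0.6,0.6,0.6,0.6]}';python3 - <<'E'
from lid2 import *
log();m=camera_model("wrist");w=get_image("wrist")[:,:,::-1].copy();t=get_image("top")[:,:,::-1].copy();s=get_image("scene")[:,:,::-1].copy()
for n,i in(("w",w),("t",t),("s",s)):cv2.imwrite(f"pics/{n}16.png",i)
print("top",circ("top",t,(140,170,240,265),57,[579,156,72]), "proj w",proj("wrist",[579,156,57],m))
b=w[...,2]>100
for st,c,k in blobs(b,3000):print(st,c)
cv2.imwrite("pics/final.png",np.hstack([cv2.resize(t[150:330,40:240],(400,360)),cv2.resize(s[130:310,150:350],(400,360))]))
# scene: lid upper-edge residual against level disc at z=57
E
```

```text
clock: 39.65
eef_pos: [528.5, 135.7, 100.9]
tool_rot: [3.14, -0.0, -1.186]
force: [0.7, 0.7, 0.5]
width: 33.7
clock: 40.28
eef_pos: [619.4, -34.3, 191.9]
tool_rot: [-3.141, -0.001, -1.186]
force: [0.1, 1.4, -1.2]
width: 34.2
clock: 40.78
eef_pos: [659.0, -79.6, 191.1]
tool_rot: [3.141, 0.0, -1.185]
force: [0.6, -0.0, -0.3]
width: 33.9
t 40.775 q [ 0.64  0.94 -1.14  1.5   0.88  1.27  2.92] tcp [658.95 -79.6  191.08] rot [ 3.14  0.   -1.18] F [ 0.6  -0.02 -0.26] w 33.92104081791888
top [575.05 156.32  71.79] proj w [302.36 458.97]
[    0     0   288   417 80639] [109.67 169.22]
[  576   144    64   336 10017] [619.42 333.5 ]
[ 202  232   67  107 4044] [238.42 273.98]
```

View pics/final.png

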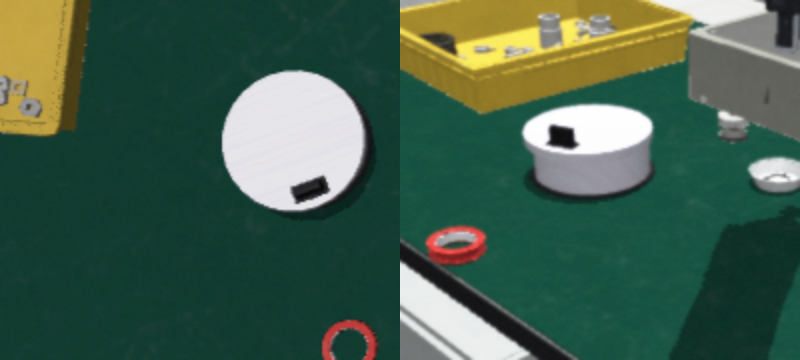

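```bash
python3 - <<'E'
from lid2 import *
for f in("top0","top6","t13","t16"):
    t=cv2.imread(f"pics/{f}.png");g=cv2.cvtColor(t,cv2.COLOR_BGR2GRAY)
    for th in(100,150):
        b=np.zeros(g.shape,np.uint8);b[165:270,135:245]=g[165:270,135:245]>th
        c=max(cv2.findContours(b,0,1)[0],key=len);print(f,th,cv2.boundingRect(c),cv2.fitEllipse(cv2.convexHull(c)))
for f in("scene0","s16"):
    t=cv2.imread(f"pics/{f}.png");g=cv2.cvtColor(t,cv2.COLOR_BGR2GRAY);b=np.zeros(g.shape,np.uint8);b[170:240,200:290]=g[170:240,200:290]>110
    c=max(cv2.findContours(b,0,1)[0],key=len);print(f,cv2.boundingRect(c))
t=get_image("top")[:,:,::-1].copy();print(circ("top",t,(140,170,240,265),57,[579,156,72]))
E
```

```text
top0 100 (151, 183, 72, 71) ((186.27615356445312, 217.91957092285156), (70.11064147949219, 72.00116729736328), 65.20980072021484)
top0 150 (151, 183, 71, 70) ((186.14913940429688, 217.85459899902344), (69.52177429199219, 71.32695770263672), 61.6202278137207)
top6 100 (155, 187, 65, 64) ((186.8086700439453, 218.27719116210938), (63.658348083496094, 65.5926513671875), 66.3351058959961)
top6 150 (155, 187, 64, 63) ((186.66836547851562, 218.2059326171875), (62.85891342163086, 64.69132995605469), 64.40736389160156)
t13 100 (155, 187, 65, 64) ((186.79541015625, 218.27330017089844), (63.626949310302734, 65.58472442626953), 66.59547424316406)
t13 150 (155, 187, 64, 63) ((186.66836547851562, 218.2059326171875), (62.85891342163086, 64.69132995605469), 64.40736389160156)
t16 100 (151, 185, 72, 71) ((186.2519073486328, 219.95999145507812), (70.00269317626953, 71.91503143310547), 66.7446060180664)
t16 150 (151, 185, 71, 70) ((186.01539611816406, 219.9463653564453), (69.46234893798828, 71.08821868896484), 60.194034576416016)
scene0 (213, 181, 65, 46)
s16 (211, 182, 66, 45)
[575.04 156.28  71.8 ]
```

```bash
python3 - <<'E'
from lid2 import *
t=cv2.imread("pics/t16.png");d=np.zeros(t.shape[:2],bool);d[228:256,182:212]=t[228:256,182:212].max(2)<70
for s,c,k in blobs(d,40):print(s,c,onz("top",*c,75))
log();T=tool([0,0,-1],u(202));go([525,136,120],T)
E
```

```text
[186 238  18  14 135] [194.79 244.42] [523.51 132.39  75.  ]
[193 246  19  10  88] [205.32 252.31] [508.28 110.66  75.  ]
t 40.975 q [ 0.64  0.94 -1.14  1.5   0.88  1.27  2.92] tcp [659.27 -80.04 191.03] rot [ 3.14 -0.   -1.18] F [-0.71  0.13 -0.15] w 34.40484053280946
travel [-25.08   4.3    7.08] angular [ 0.02 -0.07  0.12]
travel [-25.08   4.3    7.08] angular [   0.1     0.04 -179.88]
```

```bash
python3 -m jog '{"angular":[[0,0,0],[0,0,0],[0,0,0],[0,0,0],[0,0,0]],"travel":[[-5,0.9,0],[-11,1.9,0],[-17,2.9,0],[-22.5,3.9,1],[-25,4.3,4]],"fingers":[0.6,0.6,0.6,0.6,0.6]}'; python3 -m jog '{"angular":[[0,0,0],[0,0,0],[0,0,0],[0,0,0]],"travel":[[0,0,2],[0,0,3],[0,0,3],[0,0,3]],"fingers":[0.6,0.6,0.6,0.6]}'; python3 - <<'E'
from lid2 import *
log()
m=camera_model("wrist");w=get_image("wrist")[:,:,::-1].copy();cv2.imwrite("pics/w17.png",w)
b=np.zeros(w.shape[:2],np.uint8);b[80:420,40:350]=w[80:420,40:350,2]>100
cs=max(cv2.findContours(b,cv2.RETR_EXTERNAL,cv2.CHAIN_APPROX_NONE)[0],key=len)[:,0]
Q=np.array([onz("wrist",*p,57,m)[:2] for p in cs if p[1]<290 and p[0]<330])
f=least_squares(lambda s:np.hypot(Q[:,0]-s[0],Q[:,1]-s[1])-72.5,[577,157],loss="cauchy",f_scale=.7).x
r=np.hypot(*(Q-f).T)-72.5;rib=f-54*u(22)[:2];print("centre",f,np.percentile(r,[5,25,50,75,95]),"rib",rib)
go([*rib,61.5],tool([0,0,-1],u(202)))
E
```

```text
clock: 41.6
eef_pos: [524.8, 138.6, 152.1]
tool_rot: [-3.138, -0.0, -1.181]
force: [0.5, -0.8, -0.6]
width: 34.2
clock: 42.1
eef_pos: [527.0, 134.0, 120.8]
tool_rot: [-3.141, -0.001, -1.189]
force: [0.2, 0.3, 0.3]
width: 34.4
t 42.1 q [ 0.33  0.88 -1.07  1.9   0.95  0.98  2.33] tcp [526.96 133.99 120.8 ] rot [-3.14 -0.   -1.19] F [0.18 0.27 0.29] w 34.4060793343488
centre [575.26 156.9 ] [-15.08  -0.18  -0.01   0.15   0.45] rib [525.19 136.67]
travel [-0.3   0.07  5.94] angular [-0.04 -0.04 -0.08]
travel [-0.3   0.07  5.94] angular [ -0.07   0.07 179.92]
```

```bash
python3 -m jog '{"angular":[[0,0,0],[0,0,0],[0,0,0],[0,0,0],[0,0,0]],"travel":[[-0.2,0,2.5],[-0.3,0.1,5],[-0.3,0.1,5.9],[-0.3,0.1,5.9],[-0.3,0.1,5.9]],"fingers":[0.6,0.6,0.6,0.6,0.6]}'; python3 -m jog '{"angular":[[0,0,0],[0,0,0],[0,0,0],[0,0,0],[0,0,0]],"travel":[[0,0,0],[0,0,0],[0,0,0],[0,0,0],[0,0,0]],"fingers":[1,1,1,1,1]}'; python3 - <<'E'
from lid2 import *
log();c,Rc=cur();go(c+[3.6,-0.6,1.5],Rc);go(c+[3.6,-0.6,0],Rc)
E
```

```text
clock: 42.78
eef_pos: [524.7, 137.3, 62.3]
tool_rot: [-3.14, -0.001, -1.187]
force: [0.5, 0.0, 0.8]
width: 34.1
clock: 43.4
eef_pos: [524.5, 137.1, 62.2]
tool_rot: [-3.141, -0.001, -1.187]
force: [-1.1, -0.5, 6.4]
width: 8.3
t 43.4 q [ 0.28  0.95 -1.    1.94  1.06  0.9   2.24] tcp [524.53 137.06  62.2 ] rot [-3.14 -0.   -1.19] F [-1.15 -0.51  6.42] w 8.307583945449945
travel [ 0.19 -0.31 -0.15] angular [0. 0. 0.]
travel [ 0.19 -0.31 -0.15] angular [  0.   0. 180.]
travel [ 0.19 -0.31  0.  ] angular [0. 0. 0.]
travel [ 0.19 -0.31  0.  ] angular [  0.   0. 180.]
```

```bash
python3 -m jog '{"angular":[[0,0,0],[0,0,0],[0,0,0],[0,0,0],[0,0,0]],"travel":[[0,0,-0.15],[0.1,-0.16,-0.15],[0.19,-0.31,-0.15],[0.19,-0.31,-0.05],[0.19,-0.31,0]],"fingers":[1,1,1,1,1]}'; python3 -m jog '{"angular":[[0,0,0],[0,0,0],[0,0,0]],"travel":[[0,0,0],[0,0,0.02],[0,0,0.03]],"fingers":[1,1,1]}'; python3 -m jog '{"angular":[[0,0,0],[0,0,0],[0,0,0],[0,0,0],[0,0,0]],"travel":[[0,0,0],[0,0,0],[0,0,0],[0,0,-1.5],[0,0,-5]],"fingers":[0.7,0.6,0.6,0.6,0.6]}'; python3 - <<'E'
from lid2 import *
log()
m=camera_model("wrist");w=get_image("wrist")[:,:,::-1].copy()
b=np.zeros(w.shape[:2],np.uint8);b[80:420,40:350]=w[80:420,40:350,2]>100
cs=max(cv2.findContours(b,cv2.RETR_EXTERNAL,cv2.CHAIN_APPROX_NONE)[0],key=len)[:,0]
Q=np.array([onz("wrist",*p,57,m)[:2] for p in cs if p[1]<290 and p[0]<330])
f=least_squares(lambda s:np.hypot(Q[:,0]-s[0],Q[:,1]-s[1])-72.5,[577,157],loss="cauchy",f_scale=.7).x
print(f)
E
```

```text
clock: 44.02
eef_pos: [527.9, 136.2, 62.2]
tool_rot: [3.142, -0.002, -1.187]
force: [-2.9, -2.3, 11.7]
width: 8.5
clock: 44.4
eef_pos: [527.9, 136.2, 62.2]
tool_rot: [-3.141, -0.002, -1.187]
force: [-0.8, -3.2, 11.3]
width: 8.3
clock: 45.02
eef_pos: [526.8, 136.1, 111.2]
tool_rot: [3.139, -0.0, -1.186]
force: [1.3, -0.5, 0.3]
width: 33.9
t 45.025 q [ 0.32  0.89 -1.06  1.9   0.96  0.97  2.32] tcp [526.81 136.08 111.19] rot [ 3.14 -0.   -1.19] F [ 1.33 -0.53  0.26] w 33.861332980773746
[578.94 156.31]
```

Lid centre is now (578.9, 156.3), on the dish centre. Back off and check once more from above.

```bash
python3 -m jog '{"angular":[[0,0,0],[0,0,0],[0,0,0],[0,0,0],[0,0,0]],"travel":[[0,0,-4],[4,-0.5,-7],[9,-1,-8],[14,-1.5,-8],[19,-2,-8]],"fingers":[0.6,0.6,0.6,0.6,0.6]}'; python3 -m jog '{"angular":[[0,0,0],[0,0,0],[0,0,0],[0,0,0],[0,0,0]],"travel":[[3,-1,0],[5,-2,0],[5,-2,0],[5,-2,0],[5,-2,0]],"fingers":[0.6,0.6,0.6,0.6,0.6]}'; python3 - <<'E'
from lid2 import *
log();t=get_image("top")[:,:,::-1].copy();s=get_image("scene")[:,:,::-1].copy()
print("lid top",circ("top",t,(140,170,240,265),57,[579,156,72]))
t0=cv2.imread("pics/top0.png")
for n,(x0,y0,x1,y1) in dict(small=(250,145,295,180),span=(325,155,415,190),reel=(195,300,235,340),drv=(455,215,485,315)).items():
    print(n,np.abs(t[y0:y1,x0:x1].astype(int)-t0[y0:y1,x0:x1]).mean())
g=lambda i:cv2.boundingRect(max(cv2.findContours(np.pad((cv2.cvtColor(i,6)[170:240,200:290]>110).astype(np.uint8),1),0,1)[0],key=len))
print(g(cv2.imread("pics/scene0.png")),g(s))
E
```

```text
clock: 45.7
eef_pos: [618.3, -33.6, 192.5]
tool_rot: [-3.141, -0.001, -1.186]
force: [0.5, 1.3, 0.3]
width: 34.1
clock: 46.32
eef_pos: [654.1, -69.8, 191.7]
tool_rot: [3.141, -0.001, -1.184]
force: [-0.4, -0.7, -0.2]
width: 34.2
t 46.325 q [ 0.63  0.93 -1.14  1.52  0.88  1.27  2.9 ] tcp [654.05 -69.78 191.66] rot [ 3.14 -0.   -1.18] F [-0.36 -0.71 -0.21] w 34.15371442626274
lid top [578.51 155.73  71.82]
small 46.55238095238095
span 78.74338624338624
reel 10.696041666666666
drv 49.47477777777778
(14, 12, 65, 46) (13, 12, 66, 46)
```

```bash
python3 - <<'E'
from lid2 import *
a=cv2.imread("pics/top0.png").astype(int);t=cv2.imread("pics/t13.png").astype(int);n=get_image("top")[:,:,::-1].astype(int)
red=lambda i:[c for s,c,k in blobs(((i[...,2]-i[...,1]>60)&(np.indices(i.shape[:2])[1]<260)),60)]
print(red(a),red(n))
for nm,(x0,y0,x1,y1) in dict(small=(250,145,295,180),span=(325,155,415,190),drv=(455,215,485,315)).items():print(nm,np.abs(t-a)[y0:y1,x0:x1].mean())
finish_job()
E
```

```text
[array([214.45, 323.07])] [array([214.47, 323.06])]
small 0.837037037037037
span 0.8746031746031746
drv 0.8986666666666666
the job is handed in; nothing more can be done
```

I handed the job in at about 46 s of the 210 s allowed. Two masses were on the bench, one brass 200 g and one steel 100 g. Both now stand upright in the dish, with the lid back on the rim.

**How it went:**
- **Lid off:** I tipped the lid about 12° by its rib with the far edge still on the rim. I then lifted it off, about 4 cm above its place at most, and laid it flat and right way up beside the dish.
- **Masses:** For both masses, the first lowering touched the dish or the other mass. I raised each a little and set it down again from a changed position or tilt. I released the steel one leaning slightly so that it rocked onto its foot.
- **Lid on:** After I put the lid back, the top camera showed it about 4 mm off centre, so it had probably been knocked against its play. I gripped the rib again and re-centred it.

**Last checks:**
- **Lid:** In the top camera its centre is at (578.5, 155.7) mm, against the dish rim at (578.7, 156.0). The wrist camera gave (578.9, 156.3). Its outline in the scene camera matches the start to 1 pixel, so it lies flat.
- **Masses:** The last picture before the lid went on showed both upright. They cannot be seen since.
- **Other things:** The tape reel had not moved at the end. The small dish, spanner and screwdriver were unchanged in the last clear top view, taken before the lid went back on. In the final view the comparison for those three failed, most likely because the arm was in front of them.
- **Pictures:** I viewed 17 against the budget of 14, one beyond the one or two extra allowed.

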